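Clamp a glass bottle on the shaker platform

TASK

Stand the square glass bottle upright on the shaker platform, in the middle between the two padded jaws, and let go of it. Then wind the orange knob on the sliding jaw until the jaws hold the bottle snugly, with about 10 N, and release the knob. Be gentle: do not drop the bottle or squeeze it hard, move the jaw only by its knob, and leave the other things on the bench where they are.

Things in the scene. Friction and masses are not known exactly. Their poses are not given: they have to be found in the camera images.
- shaker: Bench shaker, fixed: white base, aluminium platform 340 x 240 mm, flat top 65 mm above the bench. Origin: centre of the underside, z up. Its x axis is the clamping direction: the sliding jaw (x below 0) winds towards +x, towards the fixed jaw, both centred on y = 0. With the 50 mm bottle between the jaws there is a free travel of 16 to 34 mm in all, which has to be felt (or seen).
- fixed_jaw (a point): Middle of the range in which the fixed jaw's pad face can stand, 29 mm above the platform; axes as the shaker's. The jaw, a blue bracket with a rubber pad (70 x 30 mm), was bolted at an unknown place: its pad face is anywhere up to 9 mm either side of this point along x. The pad is sprung: no preload, 2.5 N per mm, at most 15 mm; its two yellow rods come out behind the bracket as it is pressed.
- jaw: Sliding jaw: blue carriage 84 mm wide on a brass rack, with an upright plate (top 50 mm above the platform, its back at x = +60 mm) and a rubber pad (face at x = +75 mm). Origin on the platform top under the knob's axis; axes as the shaker's. Moves 10 mm along +x per rad of the knob, at most 62 mm. A push of about 20 N could also shift it: do not push its plate or carriage (8 N at most).
- jaw_face (a point): Centre of the sliding jaw's pad face (70 mm wide, 30 mm tall), 29 mm above the platform; axes as the jaw's.
- knob_grip (a point): Grip point of the orange knob on its vertical axis, 72 mm above the platform. The grip is a bar 42 mm long (this point's x), 14 mm thick (its y), from 23 mm below to 9 mm above this point, on a black disc of 48 mm diameter (top 24 mm below this point). The knob rides on the sliding jaw: its axis travels 10 mm per rad along the shaker's +x as it is wound.
- knob (a joint): Knob angle, 0 at the start, growing clockwise seen from above (closes the jaws), to 6.2 rad. Friction is 0.2 Nm (either way: its sign can flip as the hand stops, so compare with like readings taken while free), so it stays where left. Each newton on the bottle adds 0.010 Nm; a push F along the shaker's +x takes 0.010 x F off. Sliding the bottle costs 1 to 3 N.
- bottle_center (a point): Square clear-glass bottle, loose, about 0.22 kg, upright on the bench in one of three places, beside a round amber bottle and a beaker. This is its centre, half-way up (49 mm above the base, 98 mm tall in all); z up, x and y square to its sides. Body 50 x 50 mm up to 62 mm, then neck and cap. It is held snugly with 6 to 15 N; above 22 N is too hard.
- bottle_cap (a point): Grip point on the axis of the bottle's blue cap: 34 mm diameter, 68 to 98 mm above the base; this point is at 85 mm.

How it is judged (in metres and radians):
On the way, in this order (a step that is already met when the one before it is completed fails the run):
1. the bottle stands on the platform between the jaws, about centred, let go and not yet clamped (y of bottle_center in the frame of shaker between -0.015 and 0.015 m and z of bottle_center in the frame of shaker between 0.109 and 0.119 m and angle between bottle_center's own z axis and vertical below 0.1 rad and x of bottle_center in the frame of shaker between 0.012 and 0.058 m and contact force between the fingers and bottle below 0.1 N and contact force between jaw and bottle below 2 N), for 0.2 s.
2. the jaws hold the bottle with 6 to 15 N (y of bottle_center in the frame of shaker between -0.015 and 0.015 m and z of bottle_center in the frame of shaker between 0.109 and 0.119 m and angle between bottle_center's own z axis and vertical below 0.1 rad and contact force between jaw and bottle between 6 and 15 N), for 0.2 s.
At the end, for the whole second after the job is handed in: The bottle stands upright (within 0.1 rad) on the platform, within 15 mm of the jaws' centre line, at rest, held between the jaws with 6 to 15 N; the robot touches nothing (all of step 2 and linear speed of bottle below 0.01 m/s and contact force between the arm and anything else below 0.1 N).
It fails at once if the bottle is squeezed by the jaws with more than 22 N (contact force between jaw and bottle above 22 N).
It fails at once if the bottle is dropped (let go more than 12 mm above the platform, or while lifted beside it) (z of bottle_center in the frame of shaker above 0.126 m and contact force between the fingers and bottle below 0.05 N).
It fails at once if the bottle is tipped over (angle between bottle_center's own z axis and vertical above 0.6 rad).
It fails at once if the jaw is pushed by its plate instead of being wound by its knob (contact force between the arm and jaw_c0 above 8 N or contact force between the arm and jaw_c1 above 8 N or contact force between the arm and jaw_c2 above 8 N or contact force between the arm and jaw_c3 above 8 N).
It fails at once if another thing on the bench is moved by more than 30 mm (distance of any of amber, beaker, tip_box, tube_rack, dishes, pens from where it was at the start of the episode above 0.03 m).
It also fails if it takes over 72 s, if anything falls off the work surface, if the arm or the gripper's body presses on something with over 40 N, if the wrist force passes 120 N, or if a joint passes its speed limit or range.

ROBOT

A 6-joint arm with a two-finger parallel gripper is mounted at the origin on the work surface. World frame = base frame: x ahead of the robot, y to its left, z up, the work surface at z = 0. Lengths are in mm, angles in rad, forces in N, time in s.
With the tool pointing down it reaches from about 350 to 975 mm from the base axis. Payload 7.1 kg.
Tool frame: the origin (TCP) lies at the very end of the fingers, on their centre line; the grasp point (between the pads) lies 19 mm behind it; y points along the fingers, x is the direction in which the jaws open and shut, and the axes are right-handed (so a half turn about y gives the same grasp; the last joint's range is limited). The gripper opens to 88 mm and grips with 3 to 60 N. Pads are 20 mm wide; open, the fingers measure 115 mm over their backs; the gripper's body (75 mm by 178 mm) begins 61 mm behind the grasp point.
Start: joints at [-1.219, 0.423, 1.63, -0, 1.089, -0.019], TCP at [226.492, -582.5, 222.675] pointing down, gripper open.
Joint ranges: [-3, 3], [-0.9, 2.11], [0.09, 2.58], [-1.31, 4.45], [0.11, 2.69], [-2.54, 2.54]. Speed limits (rad/s): [2.39, 2.39, 3.01, 3.14, 3.14, 3.14].

INTERFACE

Orientations are given as a rotation vector (axis times angle).
In Python, from workcell import ctrl gives the robot as it stands. The module is installed in compiled form; this text tells all that it offers.
- The arm moves only by the tool jog_arm, never from a script. Its argument "steps" is a list of rows, each an object with "turn": the turn, a rotation vector about the world's x, y, z scaled (see below), a list of three; "dp": the shift along the world's x, y, z scaled (see below), a list of three; "claw": the opening, from 0 (shut) to 1 (fully open). In form: [{"turn": [wx, wy, wz], "dp": [x, y, z], "claw": claw}, ...]. A call has 1 to 12 rows; each row is the pose to reach, as a shift and turn from the pose measured when the call began, turning the shorter way round; what a row does not reach only later rows make up. The controller multiplies each number of a shift by 80 mm and each number of a turn by pi rad. A row lasts 1/12 s, in which the tool goes at most 41.7 mm and 7.16 degrees, less where a joint would pass 70% of its speed; a pose out of reach is approached as far as the arm can. A call with a number of a shift or a turn outside -1 to 1 is refused whole. A call with a gripper value outside its range is refused whole. The fingers move at their own pace and stop on an object; the grip force is fixed at half the most. Time passes only in rows, so rows that repeat a pose let the fingers close. It gives the time, the measured TCP pose, the force and the opening at its end, in the units of the state.
- ctrl.get_obs(): the state, without advancing time (a new reading comes with each control period).
- ctrl.get_image(name): name is "scene" or "top" or "wrist"; returns a dict with "img" (480x640x3 uint8, red, green, blue), "range_z" (480x640 float32, mm along the optical axis (not along the pixel's ray), 0 where there is no reading), "fovy" (degrees; the focal length in pixels is half the picture's height over the tangent of half this angle, whatever the lens; pixels are square), "cx", "cy" (the principal point, pixels), "dist_coeffs" ([k1, k2, p1, p2, k3] as OpenCV has them; the pictures are not rectified), "camera_from_world" (4x4, takes a point from world to camera coordinates); the wrist camera has in their place "hand_eye" (4x4, takes a point from camera to tool coordinates, whose origin is the TCP and whose axes are the tool frame's). Camera axes: x right, y down, z forward; pixel columns grow to the right and rows downward; lengths in mm; the calibration is good to about 2 mm. A picture is of the moment at which its call begins: read the wrist's pose just before it.
- ctrl.close_job(): hands the job in, once; it reports no verdict.
The state is a dict: "t": time; "qpos": joint angles; "qvel": joint speeds; "joint_torque": joint torques, N m; "ee_pos": TCP position; "orientation": TCP orientation; "ft_force": force on the tool from outside, world axes, zero at the start; "moment": the same for the moment, N m; "width": finger opening in mm.
Only numpy, scipy, OpenCV 4.12 (cv2) and the standard library are available. Lean on these libraries where they do the work, as an engineer would, in place of code of your own. Each camera call takes 0.05 s, during which the arm holds its last target.

## Working session

There is one attempt and no reset: what is moved stays moved. The work goes in short steps, Python scripts to look and compute and a tool call to move; the robot and the scene stay as the last step left them, time stands still between calls to the robot, and variables do not carry over. Pictures are saved under pics/ and viewed, and the job is handed in when it is done.

Besides the shell and the picture viewer there is one more tool, called after "Emit:" in YAML: its name, and indented under it one key for each argument. jog_arm: Moves the arm, as the interface text tells. Its arguments: {"type":"object","properties":{"steps":{"type":"array","items":{"type":"object","properties":{"turn":{"type":"array","items":{"type":"number"}},"dp":{"type":"array","items":{"type":"number"}},"claw":{"type":"number"}}}}},"required":["steps"]}

```bash
mkdir -p pics
cat > h.py <<'E'
import numpy as np, cv2
from workcell import ctrl
from scipy.spatial.transform import Rotation as R
def K(d):
    h,w=d["img"].shape[:2]; f=h/2/np.tan(np.radians(d["fovy"])/2)
    return np.array([[f,0,d["cx"]],[0,f,d["cy"]],[0,0,1.]])
def wfc(d,obs=None):
    if "camera_from_world" in d: return np.linalg.inv(np.array(d["camera_from_world"]))
    T=np.eye(4);T[:3,:3]=R.from_rotvec(obs["orientation"]).as_matrix();T[:3,3]=obs["ee_pos"]
    return T@np.array(d["hand_eye"])
def ray(d,uv,obs=None):
    p=cv2.undistortPoints(np.array(uv,float).reshape(-1,1,2),K(d),np.array(d["dist_coeffs"],float)).reshape(-1,2)
    T=wfc(d,obs); r=np.c_[p,np.ones(len(p))]@T[:3,:3].T
    return T[:3,3],r
def onz(d,uv,z,obs=None):
    o,r=ray(d,uv,obs); s=(z-o[2])/r[:,2]; return o+r*s[:,None]
def atdepth(d,uv,obs=None):
    o,r=ray(d,uv,obs); return np.array([o+r[i]*d["range_z"][int(round(v)),int(round(u))] for i,(u,v) in enumerate(uv)])
def proj(d,P,obs=None):
    T=np.linalg.inv(wfc(d,obs)); 
    return cv2.projectPoints(np.array(P,float).reshape(-1,1,3),cv2.Rodrigues(T[:3,:3])[0],T[:3,3],K(d),np.array(d["dist_coeffs"],float))[0].reshape(-1,2)
def save(d,n): cv2.imwrite("pics/"+n,cv2.cvtColor(d["img"],cv2.COLOR_RGB2BGR))
def st():
    o=ctrl.get_obs(); print({k:np.round(o[k],3) for k in ("t","qpos","ee_pos","orientation","ft_force","moment","width")}); return o
E
python3 - <<'E'
from h import *
import pickle
o=st()
D={}
for n in("scene","top","wrist"):
    d=ctrl.get_image(n); D[n]=d; save(d,n+"0.png"); print(n,d["fovy"],d["cx"],d["cy"],d["dist_coeffs"],(d["range_z"]==0).mean(), wfc(d,o)[:3].round(2).tolist())
pickle.dump((o,D),open("d0.pkl","wb"))
E
```

```text
{'t': np.float64(0.0), 'qpos': array([-1.219,  0.424,  1.631, -0.   ,  1.089, -0.019]), 'ee_pos': array([ 226.286, -581.99 ,  221.906]), 'orientation': array([-1.361,  0.933, -0.931]), 'ft_force': array([ 0.159, -0.86 ,  0.184]), 'moment': array([-0.038,  0.005, -0.021]), 'width': np.float64(87.785)}
scene 51.35937686524828 313.55538303551964 232.13144499021422 [-0.13900005  0.          0.          0.          0.        ] 0.00408203125 [[-0.22, 0.64, -0.73, 1058.77], [0.98, 0.14, -0.17, 277.75], [-0.01, -0.75, -0.66, 584.56]]
top 52.13977383811629 318.42421017172865 235.50618342205053 [-0.10494186  0.          0.          0.          0.        ] 0.003818359375 [[0.03, -1.0, 0.08, 476.57], [-1.0, -0.03, -0.05, 158.75], [0.05, -0.08, -1.0, 874.85]]
wrist 58.843143883929045 321.8703965385527 232.71480957484906 [-0.06882225  0.          0.          0.          0.        ] 0.003951822916666667 [[0.36, -0.89, -0.26, 298.49], [-0.93, -0.35, -0.1, -554.68], [-0.0, 0.28, -0.96, 383.63]]
```

View pics/top0.png

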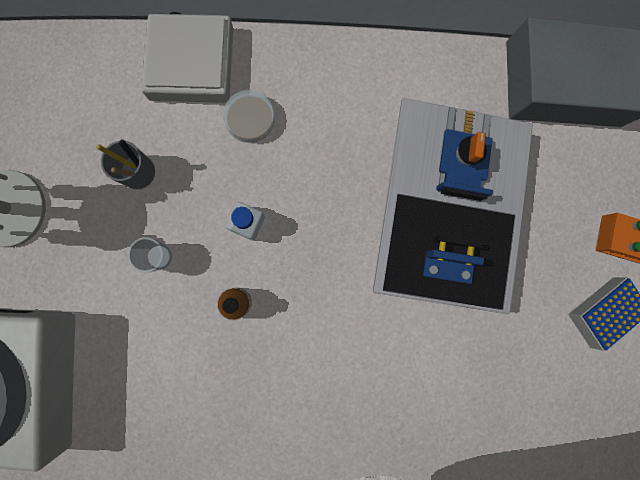

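View pics/scene0.png

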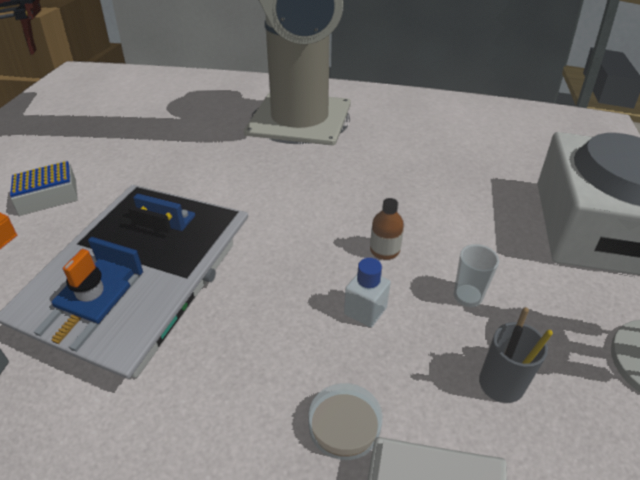

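View pics/wrist0.png

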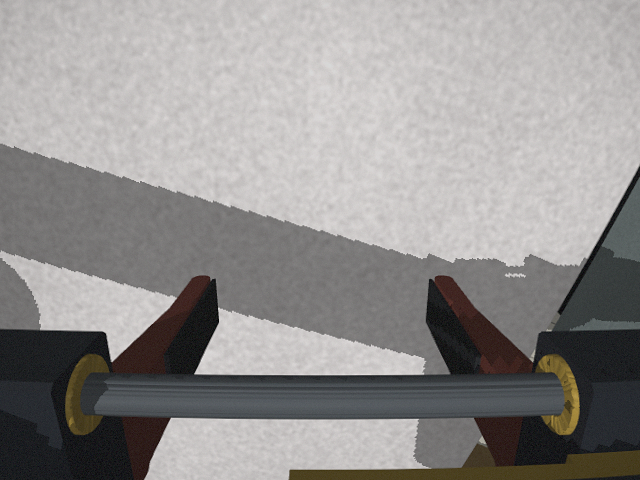

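Run:
```python
from h import *
import pickle
o,D=pickle.load(open("d0.pkl","rb")); 
for n in("top","scene"):
    d=D[n]; hsv=cv2.cvtColor(d["img"],cv2.COLOR_RGB2HSV)
    for nm,lo,hi in(("blue",(105,120,40),(125,255,255)),("orange",(5,170,120),(16,255,255)),("yellow",(22,150,100),(32,255,255))):
        m=cv2.inRange(hsv,lo,hi); k,l,s,c=cv2.connectedComponentsWithStats(m)
        for i in range(1,k):
            if s[i,4]>15:
                z=d["range_z"][l==i]; 
                ys,xs=np.nonzero(l==i); P=atdepth(d,list(zip(xs,ys)))
                print(n,nm,s[i].tolist(),c[i].round(1),"mean",P.mean(0).round(0),"zrange",np.percentile(P[:,2],[2,50,98]).round(0),cv2.minAreaRect(np.c_[xs,ys].astype(np.float32)))
d=D["top"]
print(onz(d,[(403,99),(533,123),(511,313),(375,291)],65).round(1))
print(atdepth(d,[(408,104),(527,127),(506,306),(381,287),(450,200),(420,150)]).round(1))
# crops
for n,(x0,y0,x1,y1),s in(("top",(200,180,300,260),8),("top",(365,90,545,320),3),("scene",(0,180,250,380),3)):
    c=D[n]["img"][y0:y1,x0:x1]; c=cv2.resize(c,None,fx=s if s<4 else 6,fy=s if s<4 else 6,interpolation=cv2.INTER_CUBIC)
    cv2.imwrite(f"pics/c_{n}_{x0}.png",c[:,:,::-1])
```

```text
top blue [436, 130, 57, 66, 1936] [462.4 165.5] mean [ 665. -117.   90.] zrange [ 80.  84. 117.] ((466.9348449707031, 162.23825073242188), (56.116764068603516, 60.90821075439453), 5.8263421058654785)
top blue [232, 207, 21, 22, 353] [241.8 217.2] mean [565. 243. 100.] zrange [ 85.  99. 101.] ((242.0, 217.5), (21.0, 20.0), 90.0)
top blue [423, 250, 61, 34, 1250] [450.4 265.3] mean [498. -97.  89.] zrange [ 70.  75. 116.] ((452.9662170410156, 266.54730224609375), (58.5379524230957, 28.333200454711914), 8.972626686096191)
top blue [583, 279, 57, 71, 1485] [613.8 314.3] mean [ 417. -414.   55.] zrange [48. 51. 54.] ((616.880126953125, 313.8554382324219), (41.491825103759766, 63.946224212646484), 50.332157135009766)
top orange [469, 132, 16, 29, 237] [477.4 145.5] mean [ 685. -123.  144.] zrange [118. 145. 149.] ((476.8253479003906, 146.31005859375), (13.216371536254883, 29.208179473876953), 7.594643592834473)
top orange [609, 213, 31, 45, 864] [624.1 234.4] mean [ 562. -440.   51.] zrange [44. 48. 51.] ((627.1764526367188, 234.7058868408203), (32.756500244140625, 38.83055877685547), 12.5
[... 3043 characters left out ...]
20703125), (1.435610055923462, 11.153586387634277), 6.34019136428833)
scene yellow [166, 213, 6, 6, 22] [168.5 215.3] mean [550. -63. 121.] zrange [ 95.  99. 385.] ((168.6000213623047, 215.2000274658203), (5.366563320159912, 3.5777084827423096), 63.43495178222656)
scene yellow [547, 330, 5, 9, 23] [549.3 333.1] mean [668. 465. 132.] zrange [126. 133. 135.] ((549.2699584960938, 334.1099853515625), (3.3941125869750977, 8.34386157989502), 8.130102157592773)
[[ 783.8  -21.3   65. ]
 [ 754.3 -257.5   65. ]
 [ 419.6 -212.5   65. ]
 [ 452.9   23.1   65. ]]
[[ 775.   -29.9   65.5]
 [ 745.8 -245.3   66.2]
 [ 431.4 -203.4   65.1]
 [ 459.7   13.5   66.7]
 [ 609.8 -103.8   64.6]
 [ 693.8  -50.5   67.5]]
```

View pics/c_top_200.png

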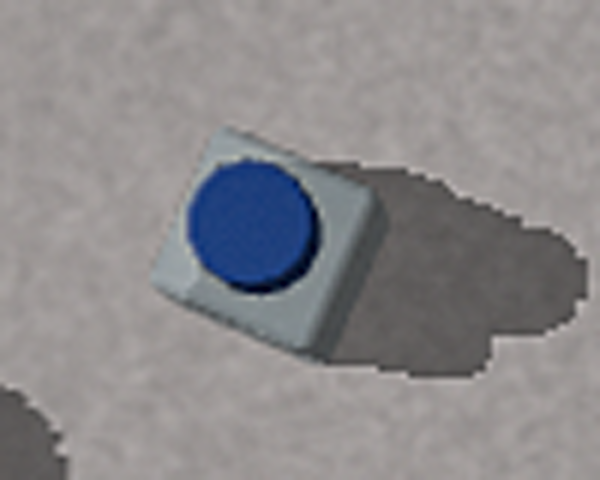

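View pics/c_top_365.png

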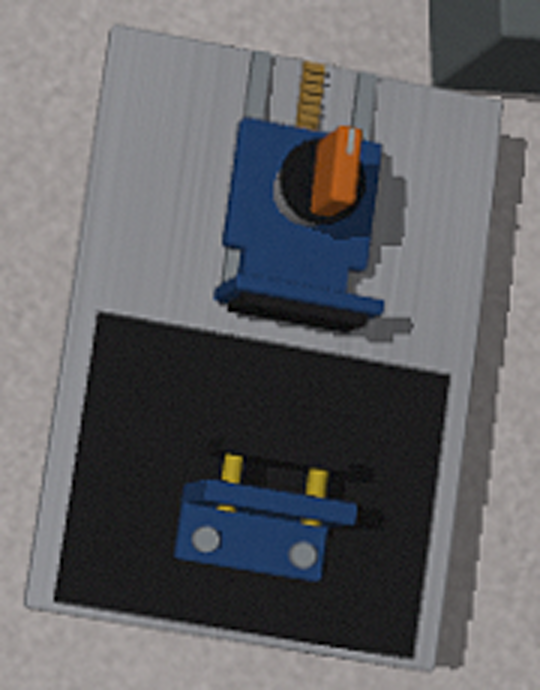

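View pics/c_scene_0.png

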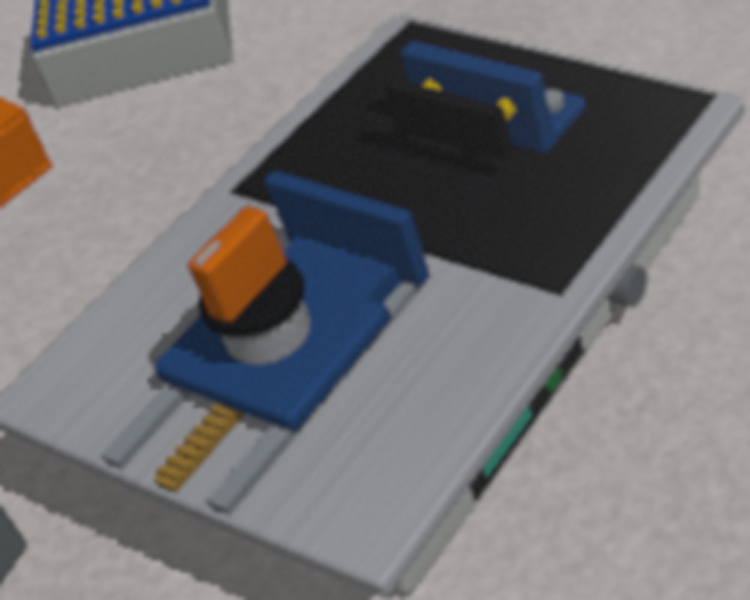

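```bash
python3 - <<'E'
from h import *
import pickle
o,D=pickle.load(open("d0.pkl","rb")); t=D["top"]; s=D["scene"]
M=R.from_rotvec(o["orientation"]).as_matrix(); print("tool x,y,z axes\n",M.T.round(3), np.degrees(np.arctan2(M[1,0],M[0,0])))
print("cap top",onz(t,[(241.8,217.2)],98).round(1))
q=np.array([(225,128),(380,195),(310,355),(155,285)])/6.+[200,180]
P=onz(t,q,61); print(P.round(1),P.mean(0).round(1),[np.linalg.norm(P[i]-P[i-1]).round(1) for i in range(4)],[np.degrees(np.arctan2(*(P[i]-P[i-1])[1::-1])).round(1) for i in range(4)])
# cap two-view triangulate (cap centroid scene approx z mid)
for z in(83,85,90): print(z,onz(s,[(370.6,270.5)],z).round(1))
C=np.array([(110,27),(503,97),(433,668),(25,607)])/3.+[365,90]
P=onz(t,C,65);print(P.round(1),P.mean(0).round(1),[np.linalg.norm(P[i]-P[i-1]).round(1) for i in range(4)],[np.degrees(np.arctan2(*(P[i]-P[i-1])[1::-1])).round(1) for i in range(4)])
# bar top in top view: corners
B=np.array([(333,127),(361,129),(352,185),(327,190)])/3.+[365,90]
P=onz(t,np.array([(337,127),(361,130),(350,214),(313,208),(330,180)])/3.+[365,90],146);print("bar",P.round(1))
# plate top edges (z=115): sliding plate back/front, fixed bracket front
E=np.array([(240,275),(381,299),(222,290),(381,313),(187,487),(357,507),(215,481)])/3.+[365,90]
print("plates",onz(t,E,115).round(1))
E
python3 - <<'E'
import cv2
a=cv2.imread('pics/top0.png')[90:320,365:545]
cv2.imwrite('pics/knobz.png',cv2.resize(a[30:120,60:140],None,fx=6,fy=6,interpolation=cv2.INTER_CUBIC))
E
```

```text
tool x,y,z axes
 [[ 0.362 -0.932 -0.002]
 [-0.001  0.001 -1.   ]
 [ 0.932  0.362  0.   ]] -68.75745156568107
cap top [[565.2 243.4  98. ]]
[[595.9 255.6  61. ]
 [578.4 212.   61. ]
 [533.3 229.7  61. ]
 [551.5 273.2  61. ]] [564.8 242.6  61. ] [np.float64(47.7), np.float64(47.0), np.float64(48.4), np.float64(47.1)] [np.float64(-21.6), np.float64(-111.8), np.float64(158.5), np.float64(67.4)]
83 [[561.  244.3  83. ]]
85 [[563.  244.5  85. ]]
90 [[568.  244.8  90. ]]
[[ 783.7  -18.9   65. ]
 [ 755.5 -256.9   65. ]
 [ 420.2 -209.5   65. ]
 [ 450.6   25.9   65. ]] [ 602.5 -114.9   65. ] [np.float64(336.0), np.float64(239.7), np.float64(338.7), np.float64(237.3)] [np.float64(-7.7), np.float64(-96.7), np.float64(171.9), np.float64(82.6)]
bar [[ 705.6 -122.3  146. ]
 [ 704.7 -135.4  146. ]
 [ 659.4 -128.7  146. ]
 [ 661.6 -108.7  146. ]
 [ 676.9 -118.1  146. ]]
plates [[ 630.9  -79.3  115. ]
 [ 621.1 -157.9  115. ]
 [ 622.4  -69.4  115. ]
 [ 613.4 -157.8  115. ]
 [ 516.8  -50.9  115. ]
 [ 508.5 -143.9  115. ]
 [ 520.3  -66.   115. ]]
```

View pics/knobz.png

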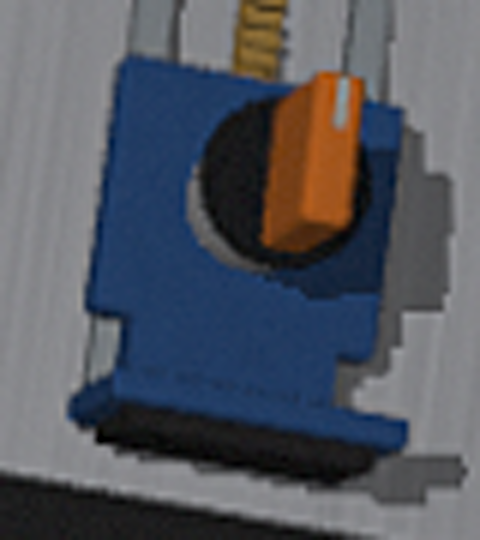

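Emit:
jog_arm:
  steps:
    - {"dp":[0.385,0.94,0],"turn":[0,0,0.07],"claw":1}
    - {"dp":[0.385,0.94,0],"turn":[0,0,0.07],"claw":1}
    - {"dp":[0.385,0.94,0],"turn":[0,0,0.07],"claw":1}

```text
t: 0.4
ee_pos: [257.9, -501.0, 220.9]
orientation: [-1.429, 0.762, -0.754]
ft_force: [1.0, -0.1, -0.4]
width: 87.9
```

Emit:
jog_arm:
  steps:
    - {"dp":[0.385,0.94,0],"turn":[0,0,0.07],"claw":1}
    - {"dp":[0.385,0.94,0],"turn":[0,0,0.07],"claw":1}
    - {"dp":[0.385,0.94,0],"turn":[0,0,0.07],"claw":1}

```text
t: 0.65
ee_pos: [289.1, -420.5, 220.2]
orientation: [-1.483, 0.59, -0.577]
ft_force: [0.0, -0.8, -0.8]
width: 87.8
```

Emit:
jog_arm:
  steps:
    - {"dp":[0.385,0.94,0],"turn":[0,0,0.07],"claw":1}
    - {"dp":[0.385,0.94,0],"turn":[0,0,0.07],"claw":1}
    - {"dp":[0.385,0.94,0],"turn":[0,0,0.07],"claw":1}

```text
t: 0.9
ee_pos: [320.5, -340.6, 219.7]
orientation: [-1.523, 0.415, -0.398]
ft_force: [-0.6, 0.4, -0.1]
width: 87.6
```

```bash
python3 -c "
from h import *
st()
o,D=__import__('pickle').load(open('d0.pkl','rb'))
P=onz(D['top'],np.array([(317,72),(362,76),(348,225),(303,218)])/6.+[425,120],146);print(P.round(1),P.mean(0).round(1),np.degrees(np.arctan2(*(P[3]-P[0])[1::-1])),np.degrees(np.arctan2(*(P[2]-P[1])[1::-1])))
"
```

```text
{'t': np.float64(0.9), 'qpos': array([-0.843,  0.201,  1.961,  0.002,  0.993, -0.324]), 'ee_pos': array([ 320.459, -340.591,  219.67 ]), 'orientation': array([-1.523,  0.415, -0.398]), 'ft_force': array([-0.555,  0.366, -0.111]), 'moment': array([-0.006, -0.018,  0.   ]), 'width': np.float64(87.582)}
[[ 706.2 -123.1  146. ]
 [ 705.8 -135.4  146. ]
 [ 665.6 -131.   146. ]
 [ 666.8 -118.8  146. ]] [ 686.1 -127.1  146. ] 173.65306197364646 173.63784734661243
```

Emit:
jog_arm:
  steps:
    - {"dp":[0.41,0.98,0],"turn":[0,0,0.075],"claw":1}
    - {"dp":[0.41,0.98,0],"turn":[0,0,0.075],"claw":1}
    - {"dp":[0.41,0.98,0],"turn":[0,0,0.075],"claw":1}

```text
t: 1.15
ee_pos: [354.0, -258.6, 219.5]
orientation: [-1.55, 0.227, -0.208]
ft_force: [0.7, 0.3, -0.0]
width: 87.6
```

Emit:
jog_arm:
  steps:
    - {"dp":[0.41,0.98,0],"turn":[0,0,0.075],"claw":1}
    - {"dp":[0.41,0.98,0],"turn":[0,0,0.075],"claw":1}
    - {"dp":[0.41,0.98,0],"turn":[0,0,0.075],"claw":1}

```text
t: 1.4
ee_pos: [388.2, -176.8, 219.6]
orientation: [-1.562, 0.037, -0.017]
ft_force: [-0.9, 0.2, 0.8]
width: 87.9
```

Emit:
jog_arm:
  steps:
    - {"dp":[0.41,0.98,0],"turn":[0,0,0.075],"claw":1}
    - {"dp":[0.41,0.98,0],"turn":[0,0,0.075],"claw":1}
    - {"dp":[0.41,0.98,0],"turn":[0,0,0.075],"claw":1}

```text
t: 1.65
ee_pos: [423.1, -95.3, 219.9]
orientation: [-1.557, -0.153, 0.173]
ft_force: [-0.2, 0.1, -0.2]
width: 87.8
```

Emit:
jog_arm:
  steps:
    - {"dp":[0.41,0.98,0],"turn":[0,0,0.075],"claw":1}
    - {"dp":[0.41,0.98,0],"turn":[0,0,0.075],"claw":1}
    - {"dp":[0.41,0.98,0],"turn":[0,0,0.075],"claw":1}

```text
t: 1.9
ee_pos: [458.6, -13.8, 220.3]
orientation: [-1.535, -0.344, 0.36]
ft_force: [-0.5, 0.3, 0.2]
width: 87.9
```

Emit:
jog_arm:
  steps:
    - {"dp":[0.41,0.98,0],"turn":[0,0,0.075],"claw":1}
    - {"dp":[0.41,0.98,0],"turn":[0,0,0.075],"claw":1}
    - {"dp":[0.41,0.98,0],"turn":[0,0,0.075],"claw":1}

```text
t: 2.15
ee_pos: [494.3, 67.7, 220.6]
orientation: [-1.497, -0.533, 0.546]
ft_force: [1.0, -0.2, 0.5]
width: 87.9
```

Emit:
jog_arm:
  steps:
    - {"dp":[0.41,0.98,0],"turn":[0,0,0.075],"claw":1}
    - {"dp":[0.41,0.98,0],"turn":[0,0,0.075],"claw":1}
    - {"dp":[0.41,0.98,0],"turn":[0,0,0.075],"claw":1}
    - {"dp":[0.41,0.98,0],"turn":[0,0,0.075],"claw":1}

```text
t: 2.48
ee_pos: [528.2, 146.6, 220.3]
orientation: [-1.444, -0.713, 0.728]
ft_force: [-0.3, -0.8, -0.5]
width: 87.6
```

```bash
cat >> h.py <<'E'
def theta(o):
    M=R.from_rotvec(o["orientation"]).as_matrix(); return np.degrees(np.arctan2(M[1,0],M[0,0])), M[:,1].round(4)
def mat(o): return R.from_rotvec(o["orientation"]).as_matrix()
def plan(o,pos,th):
    "dp and turn (scaled) to tool-down at pos, opening angle th deg"
    a=np.radians(th); x=np.array([np.cos(a),np.sin(a),0]); y=np.array([0,0,-1.]); G=np.c_[x,y,np.cross(x,y)]
    w=R.from_matrix(G@mat(o).T).as_rotvec()
    print("dp",((np.array(pos)-o["ee_pos"])/80).round(3),"turn",(w/np.pi).round(4))
E
python3 -c "
from h import *
o=st();print(theta(o)); plan(o,[565,243.5,220],68.2)
d=ctrl.get_image('wrist'); save(d,'w1.png')"
```

```text
{'t': np.float64(2.483), 'qpos': array([ 0.248,  0.318,  1.797,  0.002,  1.036, -0.677]), 'ee_pos': array([528.194, 146.559, 220.332]), 'orientation': array([-1.444, -0.713,  0.728]), 'ft_force': array([-0.252, -0.8  , -0.525]), 'moment': array([-0.02 , -0.077, -0.032]), 'width': np.float64(87.604)}
(np.float64(52.94986316971672), array([-9.7e-03, -5.0e-04, -1.0e+00]))
dp [ 0.46   1.212 -0.004] turn [ 0.0006 -0.003   0.0847]
```

View pics/w1.png

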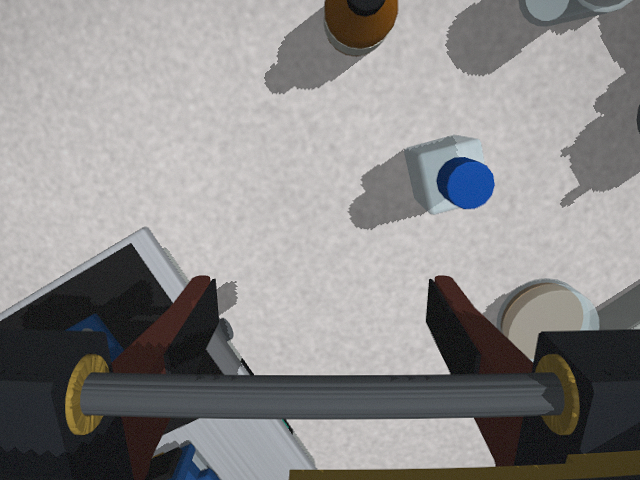

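```bash
python3 -c "
from h import *
o=st(); d=ctrl.get_image('wrist'); hsv=cv2.cvtColor(d['img'],cv2.COLOR_RGB2HSV); m=cv2.inRange(hsv,(105,150,60),(125,255,255)); m[:,:350]=0; m[:100]=0
ys,xs=np.nonzero(m); print(xs.mean(),ys.mean(), onz(d,[(466,183)],98,o), onz(d,[((xs.min()+xs.max())/2,(ys.min()+ys.max())/2)],97,o))
q=[(408,148),(480,138)]; P=onz(d,q,61,o); print(P,np.degrees(np.arctan2(*(P[1]-P[0])[1::-1])))
"
```

```text
{'t': np.float64(2.533), 'qpos': array([ 0.246,  0.317,  1.799,  0.002,  1.037, -0.678]), 'ee_pos': array([527.183, 145.293, 220.137]), 'orientation': array([-1.444, -0.712,  0.728]), 'ft_force': array([-0.385, -0.498, -0.568]), 'moment': array([-0.043, -0.13 , -0.015]), 'width': np.float64(87.85)}
467.9422222222222 182.40622222222223 [[562.01970336 240.57197298  98.        ]] [[562.96684153 241.57228669  97.        ]]
[[525.66972357 226.04069389  61.        ]
 [551.82452657 273.60031287  61.        ]] 61.191969483539104
```

Emit:
jog_arm:
  steps:
    - {"dp":[0.46,0.9,0],"turn":[0,0,0.085],"claw":1}
    - {"dp":[0.46,0.9,0],"turn":[0,0,0.085],"claw":1}
    - {"dp":[0.46,0.9,0],"turn":[0,0,0.085],"claw":1}
    - {"dp":[0.46,0.9,0],"turn":[0,0,0.085],"claw":1}

```text
t: 2.92
ee_pos: [563.7, 215.6, 219.8]
orientation: [-1.364, -0.913, 0.932]
ft_force: [0.2, -0.4, -0.1]
width: 87.6
```

```bash
python3 -c "
from h import *
o=st();print(theta(o)); plan(o,[565,243.5,150],68.2)
d=ctrl.get_image('wrist'); save(d,'w2.png')
hsv=cv2.cvtColor(d['img'],cv2.COLOR_RGB2HSV); m=cv2.inRange(hsv,(105,150,60),(125,255,255)); 
k,l,s,c=cv2.connectedComponentsWithStats(m)
for i in range(1,k):
  if s[i,4]>100: x,y,w,h,a=s[i]; print(s[i],c[i],onz(d,[(x+w/2,y+h/2)],97,o))
"
```

```text
{'t': np.float64(2.917), 'qpos': array([ 3.460e-01,  4.000e-01,  1.673e+00, -1.000e-03,  1.080e+00,
       -8.420e-01]), 'ee_pos': array([563.663, 215.622, 219.833]), 'orientation': array([-1.364, -0.913,  0.932]), 'ft_force': array([ 0.206, -0.441, -0.137]), 'moment': array([ 0.052, -0.124, -0.008]), 'width': np.float64(87.557)}
(np.float64(68.06362801346663), array([-0.0111, -0.0047, -0.9999]))
dp [ 0.017  0.348 -0.873] turn [ 0.0015 -0.0035  0.0008]
[ 339  185   48   52 1967] [361.71682766 210.65988815] [[564.72169725 244.75701433  97.        ]]
```

View pics/w2.png

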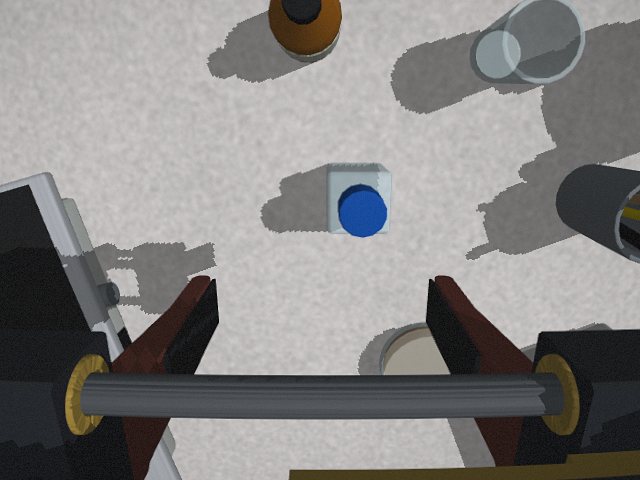

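Emit:
jog_arm:
  steps:
    - {"dp":[0.017,0.355,0],"turn":[0,-0.003,0],"claw":1}
    - {"dp":[0.017,0.355,-0.5],"turn":[0,-0.003,0],"claw":1}
    - {"dp":[0.017,0.355,-0.9],"turn":[0,-0.003,0],"claw":1}
    - {"dp":[0.017,0.355,-0.9],"turn":[0,-0.003,0],"claw":1}
    - {"dp":[0.017,0.355,-0.9],"turn":[0,-0.003,0],"claw":1}

```text
t: 3.38
ee_pos: [562.7, 241.0, 146.7]
orientation: [-1.37, -0.911, 0.927]
ft_force: [-0.1, -0.5, 0.3]
width: 87.9
```

```bash
python3 -c "
from h import *
o=st();print(theta(o)); plan(o,[565,244.2,69],68.2)
d=ctrl.get_image('wrist'); save(d,'w3.png')
hsv=cv2.cvtColor(d['img'],cv2.COLOR_RGB2HSV); m=cv2.inRange(hsv,(105,150,60),(125,255,255)); 
k,l,s,c=cv2.connectedComponentsWithStats(m)
for i in range(1,k):
  if s[i,4]>100: x,y,w,h,a=s[i]; print(s[i],c[i],onz(d,[(x+w/2,y+h/2)],97,o))
"
```

```text
{'t': np.float64(3.383), 'qpos': array([ 0.387,  0.501,  1.705, -0.005,  0.945, -0.793]), 'ee_pos': array([562.721, 240.955, 146.663]), 'orientation': array([-1.37 , -0.911,  0.927]), 'ft_force': array([-0.124, -0.474,  0.327]), 'moment': array([-0.024, -0.136, -0.077]), 'width': np.float64(87.86)}
(np.float64(67.79287798931931), array([-0.0068, -0.0071, -1.    ]))
dp [ 0.028  0.041 -0.971] turn [ 0.0023 -0.0022  0.0023]
[ 300  222   61   71 3466] [330.01298327 257.38228505] [[563.22124344 245.34657422  97.        ]]
```

View pics/w3.png

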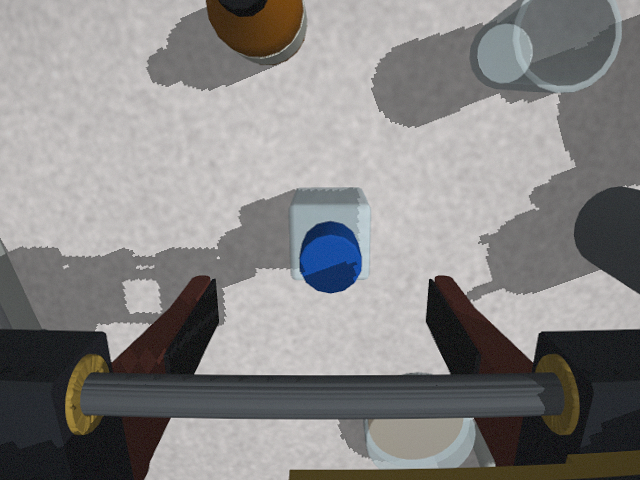

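Emit:
jog_arm:
  steps:
    - {"dp":[0.02,0.045,-0.4],"turn":[0.002,-0.002,0.002],"claw":1}
    - {"dp":[0.02,0.045,-0.8],"turn":[0.002,-0.002,0.002],"claw":1}
    - {"dp":[0.02,0.045,-0.96],"turn":[0.002,-0.002,0.002],"claw":1}
    - {"dp":[0.02,0.045,-0.96],"turn":[0.002,-0.002,0.002],"claw":1}
    - {"dp":[0.02,0.045,-0.96],"turn":[0.002,-0.002,0.002],"claw":1}

```text
t: 3.85
ee_pos: [566.6, 245.2, 73.0]
orientation: [-1.367, -0.927, 0.921]
ft_force: [0.6, -0.4, 0.6]
width: 87.4
```

```bash
python3 -c "
from h import *
o=st();print(theta(o)); plan(o,[565,244.2,69],68.2)
"
```

```text
{'t': np.float64(3.85), 'qpos': array([ 3.890e-01,  6.060e-01,  1.732e+00, -1.000e-03,  7.990e-01,
       -7.990e-01]), 'ee_pos': array([566.583, 245.17 ,  72.973]), 'orientation': array([-1.367, -0.927,  0.921]), 'ft_force': array([ 0.559, -0.393,  0.58 ]), 'moment': array([ 0.01 , -0.178, -0.015]), 'width': np.float64(87.393)}
(np.float64(68.12426470296141), array([ 0.0038,  0.001 , -1.    ]))
dp [-0.02  -0.012 -0.05 ] turn [-0.0003  0.0012  0.0004]
```

Emit:
jog_arm:
  steps:
    - {"dp":[-0.01,-0.01,-0.05],"turn":[0,0,0],"claw":1}
    - {"dp":[-0.01,-0.01,-0.05],"turn":[0,0,0],"claw":0.5}
    - {"dp":[-0.01,-0.01,-0.05],"turn":[0,0,0],"claw":0.4}
    - {"dp":[-0.01,-0.01,-0.05],"turn":[0,0,0],"claw":0.3}
    - {"dp":[-0.01,-0.01,-0.05],"turn":[0,0,0],"claw":0.2}
    - {"dp":[-0.01,-0.01,-0.05],"turn":[0,0,0],"claw":0}
    - {"dp":[-0.01,-0.01,-0.05],"turn":[0,0,0],"claw":0}
    - {"dp":[-0.01,-0.01,-0.05],"turn":[0,0,0],"claw":0}

```text
t: 4.52
ee_pos: [565.8, 244.4, 69.0]
orientation: [-1.367, -0.927, 0.921]
ft_force: [0.8, 0.2, -0.2]
width: 44.8
```

```bash
python3 -c "
from h import *
o=st();print(theta(o))
d=ctrl.get_image('wrist'); save(d,'w4.png')
"
```

```text
{'t': np.float64(4.517), 'qpos': array([ 3.890e-01,  6.110e-01,  1.735e+00, -1.000e-03,  7.910e-01,
       -8.000e-01]), 'ee_pos': array([565.766, 244.413,  68.975]), 'orientation': array([-1.367, -0.927,  0.921]), 'ft_force': array([ 0.796,  0.246, -0.162]), 'moment': array([ 0.018, -0.112, -0.004]), 'width': np.float64(44.821)}
(np.float64(68.12857159617684), array([ 3.8e-03,  9.0e-04, -1.0e+00]))
```

View pics/w4.png

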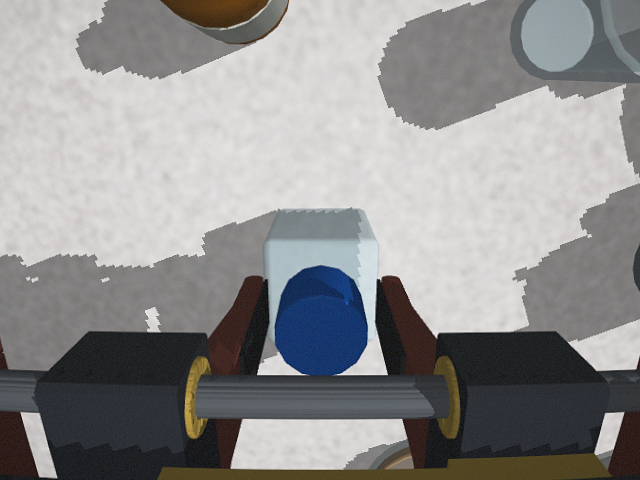

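Emit:
jog_arm:
  steps:
    - {"dp":[0,0,0],"turn":[0,0,0],"claw":0}
    - {"dp":[0,0,0],"turn":[0,0,0],"claw":0}
    - {"dp":[0,0,0],"turn":[0,0,0],"claw":0}
    - {"dp":[0,0,0],"turn":[0,0,0],"claw":0}
    - {"dp":[0,0,0],"turn":[0,0,0],"claw":0}
    - {"dp":[0,0,0],"turn":[0,0,0],"claw":0}
    - {"dp":[0,0,0.03],"turn":[0,0,0],"claw":0}
    - {"dp":[0,0,0.1],"turn":[0,0,0],"claw":0}
    - {"dp":[0,0,0.2],"turn":[0,0,0],"claw":0}
    - {"dp":[0,0,0.2],"turn":[0,0,0],"claw":0}

```text
t: 5.4
ee_pos: [566.7, 244.8, 86.8]
orientation: [-1.368, -0.929, 0.919]
ft_force: [0.8, 1.0, -1.9]
width: 33.4
```

```bash
python3 -c "
from h import *
o=st();print(theta(o))
d=ctrl.get_image('scene'); save(d,'s5.png')
d=ctrl.get_image('wrist'); save(d,'w5.png')
"
```

```text
{'t': np.float64(5.4), 'qpos': array([ 3.89e-01,  5.85e-01,  1.73e+00, -1.00e-03,  8.21e-01, -8.00e-01]), 'ee_pos': array([566.713, 244.835,  86.756]), 'orientation': array([-1.368, -0.929,  0.919]), 'ft_force': array([ 0.808,  0.964, -1.905]), 'moment': array([ 0.014, -0.173, -0.03 ]), 'width': np.float64(33.409)}
(np.float64(68.12986226880128), array([ 0.006 ,  0.0019, -1.    ]))
```

View pics/s5.png

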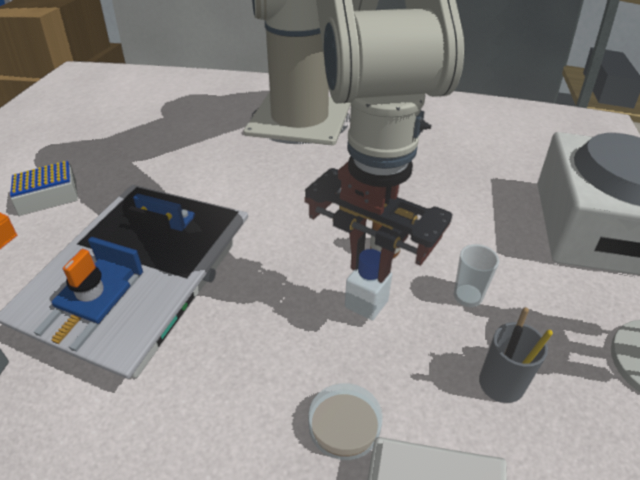

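Emit:
jog_arm:
  steps:
    - {"dp":[0,0,0.3],"turn":[0,0,0],"claw":0}
    - {"dp":[0,0,0.65],"turn":[0,0,0],"claw":0}
    - {"dp":[0,0,0.95],"turn":[0,0,0],"claw":0}

```text
t: 5.75
ee_pos: [565.9, 244.5, 162.5]
orientation: [-1.367, -0.927, 0.92]
ft_force: [0.7, 0.4, -1.3]
width: 33.0
```

Emit:
jog_arm:
  steps:
    - {"dp":[0,-0.15,0.3],"turn":[0,0,0.01],"claw":0}
    - {"dp":[0,-0.5,0.5],"turn":[0,0,0.02],"claw":0}
    - {"dp":[0,-0.9,0.5],"turn":[0,0,0.03],"claw":0}

```text
t: 6.0
ee_pos: [568.0, 173.5, 206.5]
orientation: [-1.334, -1.007, 0.989]
ft_force: [0.3, -0.0, -2.6]
width: 33.4
```

Emit:
jog_arm:
  steps:
    - {"dp":[0,-0.4,0],"turn":[0,0,0.02],"claw":0}
    - {"dp":[0,-0.8,0],"turn":[0,0,0.03],"claw":0}
    - {"dp":[0,-1,0],"turn":[0,0,0.03],"claw":0}

```text
t: 6.25
ee_pos: [567.5, 90.6, 206.7]
orientation: [-1.296, -1.079, 1.061]
ft_force: [-0.2, -0.3, -1.2]
width: 33.6
```

Emit:
jog_arm:
  steps:
    - {"dp":[0,-0.4,0],"turn":[0,0,0.02],"claw":0}
    - {"dp":[0,-0.8,0],"turn":[0,0,0.02],"claw":0}
    - {"dp":[0,-1,0],"turn":[0,0,0.02],"claw":0}

```text
t: 6.5
ee_pos: [567.1, 7.7, 206.7]
orientation: [-1.27, -1.124, 1.108]
ft_force: [0.1, -0.1, -2.4]
width: 33.7
```

```bash
python3 -c "
from h import *
o=st();print(theta(o)); plan(o,[574.7,-112.3,205],82.5)
d=ctrl.get_image('wrist'); save(d,'w6.png')
"
```

```text
{'t': np.float64(6.5), 'qpos': array([-0.009,  0.354,  1.78 ,  0.004,  0.998, -1.456]), 'ee_pos': array([567.071,   7.722, 206.69 ]), 'orientation': array([-1.27 , -1.124,  1.108]), 'ft_force': array([ 0.069, -0.097, -2.374]), 'moment': array([ 0.042, -0.167,  0.028]), 'width': np.float64(33.676)}
(np.float64(82.7470410823318), array([ 0.0099,  0.0036, -0.9999]))
dp [ 0.095 -1.5   -0.021] turn [-0.0011  0.0031 -0.0014]
```

View pics/w6.png

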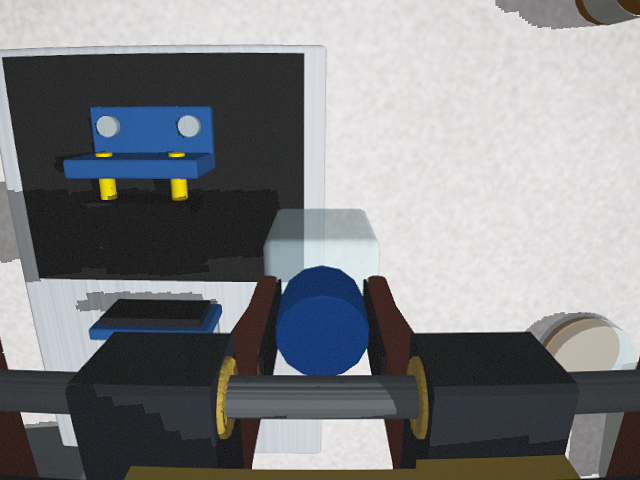

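```bash
cat >> h.py <<'E'
SC=np.array([602.5,-116.]);SX=np.array([-.9914,.1305]);SY=np.array([-.1305,-.9914])
def sh(P): P=np.atleast_2d(P); q=P[:,:2]-SC; return np.c_[q@SX,q@SY,P[:,2]-65]
E
python3 -c "
from h import *
o=st(); d=ctrl.get_image('wrist'); print(theta(o))
for (a,b,c,e) in ((50,235,145,275),(80,225,290,345)):
  uv=[(u,v) for v in range(c,e,1) for u in range(a,b,2)]
  S=sh(atdepth(d,uv,o)); uv=np.array(uv)
  m=(S[:,2]>8)&(S[:,2]<60)&(abs(S[:,1])<50); S=S[m];uv=uv[m]
  col=d['img'][uv[:,1],uv[:,0]].astype(int)
  dark=col.max(1)<60
  h,e2=np.histogram(S[dark,0],np.arange(-40,110,2)); print('dark',[(e2[i],h[i]) for i in range(len(h)) if h[i]>3])
  h,e2=np.histogram(S[~dark,0],np.arange(-40,110,2)); print('lit',[(e2[i],h[i]) for i in range(len(h)) if h[i]>3])
  for lo in range(8,60,6):
    k=(S[:,2]>=lo)&(S[:,2]<lo+6)
    if k.sum()>5: print(lo, 'x',np.percentile(S[k,0],[2,20,50,80,98]).round(1),'y',np.percentile(S[k,1],[2,98]).round(1),dark[k].mean().round(2),k.sum())
# platform edges check
"
```

```text
{'t': np.float64(6.55), 'qpos': array([-0.011,  0.354,  1.779,  0.004,  0.998, -1.456]), 'ee_pos': array([567.185,   6.301, 206.669]), 'orientation': array([-1.272, -1.123,  1.107]), 'ft_force': array([-0.512, -1.636, -1.857]), 'moment': array([-0.02 , -0.161, -0.028]), 'width': np.float64(33.665)}
(np.float64(82.67125272852412), array([ 0.0099,  0.0029, -0.9999]))
dark [(np.int64(60), np.int64(7)), (np.int64(62), np.int64(166)), (np.int64(64), np.int64(183)), (np.int64(66), np.int64(182)), (np.int64(68), np.int64(444)), (np.int64(70), np.int64(142))]
lit [(np.int64(68), np.int64(6)), (np.int64(70), np.int64(44)), (np.int64(72), np.int64(53)), (np.int64(74), np.int64(48)), (np.int64(76), np.int64(45)), (np.int64(78), np.int64(49)), (np.int64(80), np.int64(45)), (np.int64(82), np.int64(41)), (np.int64(84), np.int64(5)), (np.int64(86), np.int64(195)), (np.int64(88), np.int64(243)), (np.int64(90), np.int64(240)), (np.int64(92), np.int64(241)), (np.int64(94), np.int64(250)), (np.int64(96), np.int64(419)), (np.int64(98), np.int64(301)), (np.int64(100), np.int64(61)), (np.int64(102), np.in
[... 592 characters left out ...]
int64(-26), np.int64(8)), (np.int64(-24), np.int64(32)), (np.int64(-22), np.int64(37)), (np.int64(-20), np.int64(68)), (np.int64(-18), np.int64(438)), (np.int64(-16), np.int64(13)), (np.int64(-12), np.int64(18))]
8 x [-24.1 -18.  -17.1 -11.3 -10.7] y [-41.9  15.8] 0.25 44
14 x [-20.1 -11.5 -10.9 -10.4 -10. ] y [-41.7  32.8] 0.85 194
20 x [-19.1 -11.9 -10.8 -10.4  -9.8] y [-41.7  33.3] 0.86 208
26 x [-20.4 -11.6 -10.8 -10.5 -10. ] y [-41.8  33.3] 0.86 227
32 x [-20.7 -11.4 -10.8 -10.4 -10.1] y [-41.6  34.4] 0.87 229
38 x [-17.6 -15.9 -12.6 -10.8 -10.1] y [-41.  35.] 0.86 543
44 x [-23.5 -17.5 -16.8 -15.6 -10.3] y [-39.   39.8] 0.21 462
50 x [-23.4 -21.6 -19.7 -18.5 -17.1] y [28.3 40. ] 0.0 24
```

Emit:
jog_arm:
  steps:
    - {"dp":[0.06,-0.3,0],"turn":[0,0.003,-0.001],"claw":0}
    - {"dp":[0.06,-0.7,0],"turn":[0,0.003,-0.001],"claw":0}
    - {"dp":[0.06,-0.7,0],"turn":[0,0.003,-0.001],"claw":0}

```text
t: 6.85
ee_pos: [572.4, -50.8, 206.6]
orientation: [-1.268, -1.112, 1.108]
ft_force: [0.1, 0.5, -2.5]
width: 33.5
```

Emit:
jog_arm:
  steps:
    - {"dp":[0.06,-0.4,0],"turn":[0,0,-0.001],"claw":0}
    - {"dp":[0.06,-0.7,0],"turn":[0,0,-0.001],"claw":0}
    - {"dp":[0.06,-0.74,0],"turn":[0,0,-0.001],"claw":0}
    - {"dp":[0.06,-0.74,0],"turn":[0,0,-0.001],"claw":0}

```text
t: 7.18
ee_pos: [577.1, -110.0, 206.4]
orientation: [-1.27, -1.108, 1.104]
ft_force: [-0.3, 0.6, -2.2]
width: 33.7
```

```bash
python3 -c "
from h import *
o=st();print(theta(o)); plan(o,[577,-112,140],82.5)
d=ctrl.get_image('wrist'); save(d,'w7.png')
d=ctrl.get_image('scene'); save(d,'s7.png')
"
```

```text
{'t': np.float64(7.183), 'qpos': array([-0.21 ,  0.388,  1.728,  0.004,  1.026, -1.644]), 'ee_pos': array([ 577.139, -110.045,  206.423]), 'orientation': array([-1.27 , -1.108,  1.104]), 'ft_force': array([-0.347,  0.644, -2.237]), 'moment': array([ 0.023, -0.148, -0.034]), 'width': np.float64(33.705)}
(np.float64(82.06405004398182), array([ 5.e-04,  3.e-03, -1.e+00]))
dp [-0.002 -0.024 -0.83 ] turn [-0.001   0.0002  0.0024]
```

View pics/w7.png

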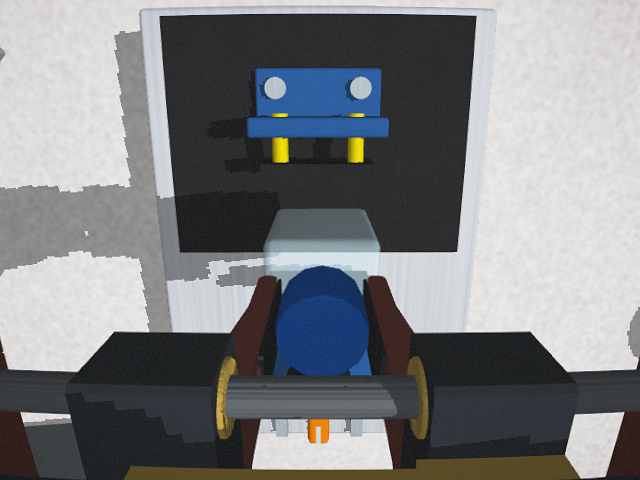

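View pics/s7.png

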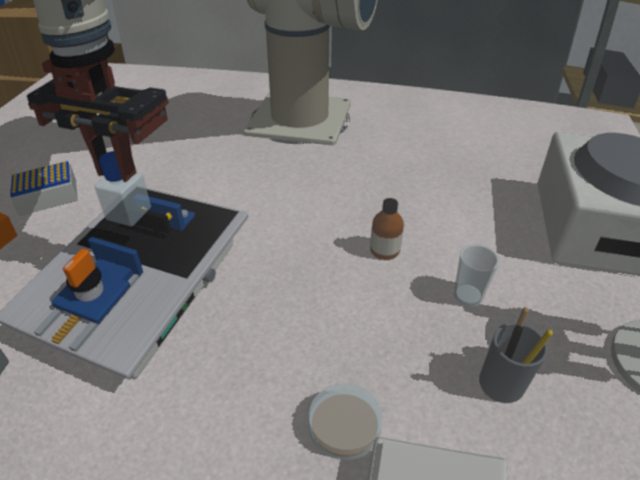

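Emit:
jog_arm:
  steps:
    - {"dp":[0,-0.02,-0.25],"turn":[0,0,0.002],"claw":0}
    - {"dp":[0,-0.02,-0.5],"turn":[0,0,0.002],"claw":0}
    - {"dp":[0,-0.02,-0.7],"turn":[0,0,0.002],"claw":0}
    - {"dp":[0,-0.02,-0.82],"turn":[0,0,0.002],"claw":0}
    - {"dp":[0,-0.02,-0.82],"turn":[0,0,0.002],"claw":0}
    - {"dp":[0,-0.02,-0.82],"turn":[0,0,0.002],"claw":0}

```text
t: 7.78
ee_pos: [577.0, -109.4, 140.7]
orientation: [-1.265, -1.115, 1.111]
ft_force: [0.3, 0.1, -1.7]
width: 33.5
```

```bash
python3 -c "
from h import *
o=st();print(theta(o)); plan(o,[577,-112,135],82.5)
d=ctrl.get_image('wrist'); save(d,'w8.png')
"
```

```text
{'t': np.float64(7.783), 'qpos': array([-0.209,  0.474,  1.771,  0.004,  0.898, -1.654]), 'ee_pos': array([ 576.998, -109.354,  140.746]), 'orientation': array([-1.265, -1.115,  1.111]), 'ft_force': array([ 0.267,  0.128, -1.674]), 'moment': array([ 0.01 , -0.155,  0.04 ]), 'width': np.float64(33.482)}
(np.float64(82.58816140938039), array([-4.0e-04,  3.6e-03, -1.0e+00]))
dp [ 0.    -0.033 -0.072] turn [-0.0011 -0.0001 -0.0005]
```

View pics/w8.png

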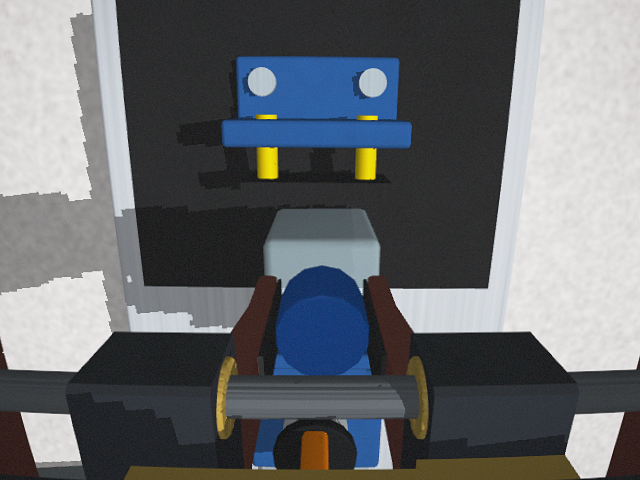

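Emit:
jog_arm:
  steps:
    - {"dp":[0,-0.033,-0.02],"turn":[-0.001,0,0],"claw":0}
    - {"dp":[0,-0.033,-0.035],"turn":[-0.001,0,0],"claw":0}
    - {"dp":[0,-0.033,-0.05],"turn":[-0.001,0,0],"claw":0}
    - {"dp":[0,-0.033,-0.06],"turn":[-0.001,0,0],"claw":0}
    - {"dp":[0,-0.033,-0.06],"turn":[-0.001,0,0],"claw":0}

```text
t: 8.25
ee_pos: [577.5, -112.4, 136.7]
orientation: [-1.268, -1.114, 1.112]
ft_force: [-0.4, -0.4, -1.5]
width: 33.5
```

Emit:
jog_arm:
  steps:
    - {"dp":[0,0,-0.012],"turn":[0,0,0],"claw":0}
    - {"dp":[0,0,-0.012],"turn":[0,0,0],"claw":0}
    - {"dp":[0,0,-0.012],"turn":[0,0,0],"claw":0}

```text
t: 8.5
ee_pos: [577.5, -112.4, 135.7]
orientation: [-1.268, -1.114, 1.112]
ft_force: [0.6, 0.6, -2.0]
width: 33.6
```

```bash
python3 -c "
from h import *
o=st();print(theta(o)); plan(o,[577,-112,134],82.5)
"
```

```text
{'t': np.float64(8.5), 'qpos': array([-0.213,  0.481,  1.773,  0.   ,  0.887, -1.654]), 'ee_pos': array([ 577.45 , -112.415,  135.696]), 'orientation': array([-1.268, -1.114,  1.112]), 'ft_force': array([ 0.6  ,  0.6  , -2.011]), 'moment': array([ 0.022, -0.163,  0.02 ]), 'width': np.float64(33.596)}
(np.float64(82.55780374053178), array([ 9.e-04,  1.e-04, -1.e+00]))
dp [-0.006  0.005 -0.021] turn [-0.      0.0003 -0.0003]
```

Emit:
jog_arm:
  steps:
    - {"dp":[0,0,-0.012],"turn":[0,0,0],"claw":0}
    - {"dp":[0,0,-0.012],"turn":[0,0,0],"claw":0}
    - {"dp":[0,0,-0.012],"turn":[0,0,0],"claw":0}

```text
t: 8.75
ee_pos: [577.4, -112.4, 134.7]
orientation: [-1.268, -1.114, 1.112]
ft_force: [-0.3, 0.2, -1.6]
width: 33.9
```

Emit:
jog_arm:
  steps:
    - {"dp":[0,0,-0.012],"turn":[0,0,0],"claw":0}
    - {"dp":[0,0,-0.012],"turn":[0,0,0],"claw":0}
    - {"dp":[0,0,-0.012],"turn":[0,0,0],"claw":0}

```text
t: 9.0
ee_pos: [577.5, -112.5, 133.9]
orientation: [-1.269, -1.114, 1.112]
ft_force: [-0.6, -0.6, -0.0]
width: 33.6
```

Emit:
jog_arm:
  steps:
    - {"dp":[0,0,0],"turn":[0,0,0],"claw":0.45}
    - {"dp":[0,0,0],"turn":[0,0,0],"claw":0.6}
    - {"dp":[0,0,0],"turn":[0,0,0],"claw":0.8}
    - {"dp":[0,0,0],"turn":[0,0,0],"claw":1}
    - {"dp":[0,0,0],"turn":[0,0,0],"claw":1}
    - {"dp":[0,0,0],"turn":[0,0,0],"claw":1}
    - {"dp":[0,0,0],"turn":[0,0,0],"claw":1}
    - {"dp":[0,0,0],"turn":[0,0,0],"claw":1}

```text
t: 9.67
ee_pos: [577.5, -112.5, 133.9]
orientation: [-1.269, -1.114, 1.112]
ft_force: [0.4, 0.0, 0.2]
width: 83.3
```

Emit:
jog_arm:
  steps:
    - {"dp":[0,0,0.1],"turn":[0,0,0],"claw":1}
    - {"dp":[0,0,0.3],"turn":[0,0,0],"claw":1}
    - {"dp":[0,0,0.6],"turn":[0,0,0],"claw":1}
    - {"dp":[0,0,0.95],"turn":[0,0,0],"claw":1}
    - {"dp":[0,0,0.95],"turn":[0,0,0],"claw":1}

```text
t: 10.08
ee_pos: [580.6, -113.1, 215.7]
orientation: [-1.276, -1.119, 1.109]
ft_force: [1.1, -0.5, 0.3]
width: 87.9
```

```bash
python3 -c "
from h import *
o=st();print(theta(o))
d=ctrl.get_image('wrist'); save(d,'w9.png')
d=ctrl.get_image('scene'); save(d,'s9.png')
"
```

```text
{'t': np.float64(10.083), 'qpos': array([-0.213,  0.378,  1.719,  0.   ,  1.035, -1.654]), 'ee_pos': array([ 580.575, -113.122,  215.655]), 'orientation': array([-1.276, -1.119,  1.109]), 'ft_force': array([ 1.065, -0.526,  0.302]), 'moment': array([ 0.011, -0.212, -0.007]), 'width': np.float64(87.905)}
(np.float64(82.55882410988917), array([ 0.0095, -0.0017, -1.    ]))
```

View pics/w9.png

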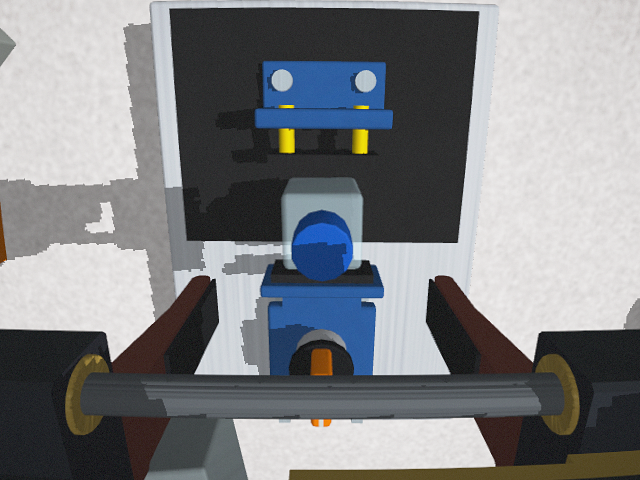

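View pics/s9.png

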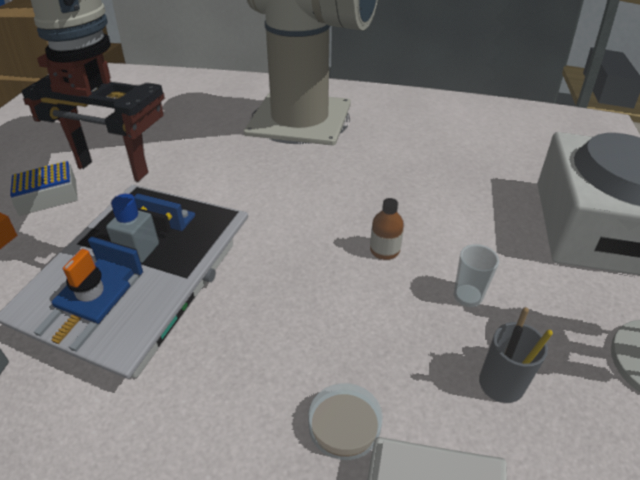

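```bash
python3 -c "
from h import *
import pickle
o,D=pickle.load(open('d0.pkl','rb'));d=D['top']
print(atdepth(d,[(532,25),(560,60),(515,60),(524,112),(630,100),(530,30)]).round(0))
uv=[(u,v) for v in range(15,130,3) for u in range(500,640,3)]
P=atdepth(d,uv); P=P[(P[:,2]>60)]; 
for z in range(60,400,40):
  Q=P[(P[:,2]>=z)&(P[:,2]<z+40)]
  if len(Q)>3: print(z,len(Q),Q[:,:2].min(0).round(),Q[:,:2].max(0).round())
o=ctrl.get_obs(); w=ctrl.get_image('wrist'); plan(o,[686.1,-127,216],82.5)
# orange from wrist
hsv=cv2.cvtColor(w['img'],cv2.COLOR_RGB2HSV); m=cv2.inRange(hsv,(5,170,120),(16,255,255)); m[:,:250]=0;m[:,400:]=0
ys,xs=np.nonzero(m);P=atdepth(w,list(zip(xs,ys)),o); k=P[:,2]>140; print(len(P),P[k].mean(0),sh(P[k].mean(0)))
"
```

```text
[[ 922. -246.  101.]
 [ 861. -296.   99.]
 [ 883. -240.   40.]
 [ 782. -253.   42.]
 [ 798. -429.  101.]
 [ 914. -243.   97.]]
60 608 [ 739. -471.] [ 939. -195.]
100 634 [ 780. -458.] [ 939. -240.]
dp [ 1.347 -0.18   0.055] turn [ 0.0002  0.0013 -0.0003]
542 [ 687.38213524 -127.95486265  160.04913792] [[-85.71225846   0.77493218  95.04913792]]
```

Emit:
jog_arm:
  steps:
    - {"dp":[0.4,-0.09,0],"turn":[0,0.001,0],"claw":1}
    - {"dp":[0.66,-0.09,0],"turn":[0,0.001,0],"claw":1}
    - {"dp":[0.66,-0.09,0],"turn":[0,0.001,0],"claw":1}

```text
t: 10.48
ee_pos: [632.8, -119.8, 209.1]
orientation: [-1.267, -1.113, 1.113]
ft_force: [0.1, 0.7, 0.3]
width: 87.8
```

Emit:
jog_arm:
  steps:
    - {"dp":[0.4,-0.09,0],"turn":[0,0,0],"claw":1}
    - {"dp":[0.62,-0.09,0],"turn":[0,0,0],"claw":1}
    - {"dp":[0.62,-0.09,0],"turn":[0,0,0],"claw":1}
    - {"dp":[0.62,-0.09,0],"turn":[0,0,0],"claw":1}
    - {"dp":[0.62,-0.09,0],"turn":[0,0,0],"claw":1}

```text
t: 10.9
ee_pos: [680.6, -126.7, 207.8]
orientation: [-1.265, -1.111, 1.115]
ft_force: [-1.1, -1.2, -0.1]
width: 87.6
```

```bash
python3 -c "
from h import *
o=st();print(theta(o));plan(o,[686.5,-127.3,160],82.5)
w=ctrl.get_image('wrist'); save(w,'w10.png')
"
```

```text
{'t': np.float64(10.9), 'qpos': array([-0.201,  0.539,  1.476, -0.   ,  1.13 , -1.642]), 'ee_pos': array([ 680.598, -126.743,  207.795]), 'orientation': array([-1.265, -1.111,  1.115]), 'ft_force': array([-1.125, -1.19 , -0.134]), 'moment': array([ 0.095, -0.203,  0.006]), 'width': np.float64(87.574)}
(np.float64(82.56482059297001), array([-3.7e-03,  5.0e-04, -1.0e+00]))
dp [ 0.074 -0.007 -0.597] turn [-0.0002 -0.0012 -0.0004]
```

View pics/w10.png

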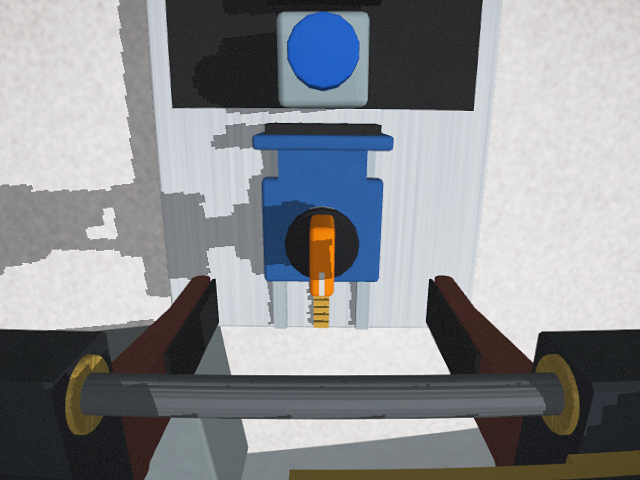

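```bash
python3 -c "
from h import *
o=ctrl.get_obs(); w=ctrl.get_image('wrist')
hsv=cv2.cvtColor(w['img'],cv2.COLOR_RGB2HSV); m=cv2.inRange(hsv,(3,170,120),(18,255,255)); m[:,:280]=0;m[:,370:]=0;m[320:]=0
ys,xs=np.nonzero(m);P=atdepth(w,list(zip(xs,ys)),o); k=(P[:,2]>142)&(P[:,2]<152); S=P[k]; print(k.sum(),S.min(0),S.max(0),(S.min(0)+S.max(0))/2, cv2.minAreaRect(S[:,:2].astype(np.float32)))
c=w['img'][100:310,230:410]; cv2.imwrite('pics/k10.png',cv2.resize(c,None,fx=3,fy=3)[:,:,::-1])
C,V=np.linalg.eigh(np.cov(S[:,:2].T)); print(np.degrees(np.arctan2(V[1,1],V[0,1])), sh(S.mean(0)))
"
```

```text
1497 [ 665.73126795 -136.71234062  142.1148616 ] [ 707.71996813 -118.61424814  147.5507899 ] [ 686.72561804 -127.66329438  144.83282575] ((686.8932495117188, -127.6342544555664), (13.344305992126465, 41.72473907470703), 82.00260925292969)
172.1623419756128 [[-82.80687978   0.68192651  80.19783334]]
```

Emit:
jog_arm:
  steps:
    - {"dp":[0.078,-0.01,-0.3],"turn":[0,-0.001,-0.001],"claw":1}
    - {"dp":[0.078,-0.01,-0.6],"turn":[0,-0.001,-0.001],"claw":0.8}
    - {"dp":[0.078,-0.01,-0.7],"turn":[0,-0.001,-0.001],"claw":0.6}
    - {"dp":[0.078,-0.01,-0.7],"turn":[0,-0.001,-0.001],"claw":0.5}

```text
t: 11.33
ee_pos: [684.8, -127.3, 150.2]
orientation: [-1.265, -1.108, 1.112]
ft_force: [0.0, 0.3, -0.2]
width: 71.2
```

```bash
python3 -c "
from h import *
o=st();print(theta(o));plan(o,[686.8,-127.6,120],82.2)
w=ctrl.get_image('wrist'); save(w,'w11.png')
"
```

```text
{'t': np.float64(11.333), 'qpos': array([-0.201,  0.607,  1.502,  0.   ,  1.037, -1.639]), 'ee_pos': array([ 684.762, -127.271,  150.239]), 'orientation': array([-1.265, -1.108,  1.112]), 'ft_force': array([ 0.039,  0.288, -0.233]), 'moment': array([ 0.073, -0.175, -0.016]), 'width': np.float64(71.161)}
(np.float64(82.37386610131175), array([-0.0042,  0.0013, -1.    ]))
dp [ 0.025 -0.004 -0.378] turn [-0.0004 -0.0013 -0.001 ]
```

View pics/w11.png

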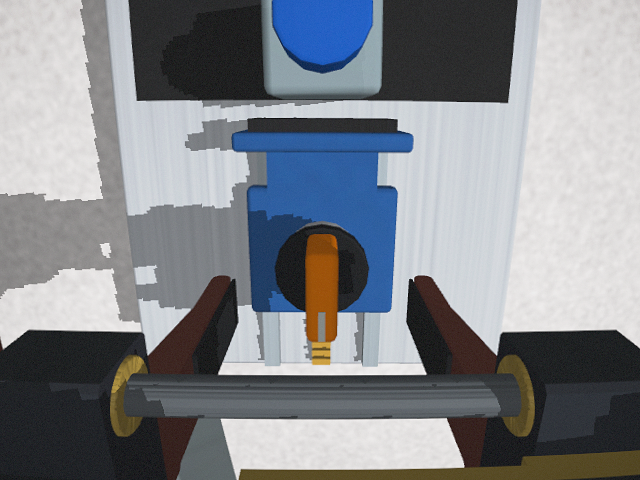

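Emit:
jog_arm:
  steps:
    - {"dp":[0.025,-0.004,-0.2],"turn":[0,-0.001,-0.001],"claw":0.5}
    - {"dp":[0.025,-0.004,-0.37],"turn":[0,-0.001,-0.001],"claw":0.5}
    - {"dp":[0.025,-0.004,-0.37],"turn":[0,-0.001,-0.001],"claw":0.4}
    - {"dp":[0.025,-0.004,-0.37],"turn":[0,-0.001,-0.001],"claw":0.3}
    - {"dp":[0.025,-0.004,-0.37],"turn":[0,-0.001,-0.001],"claw":0.25}

```text
t: 11.8
ee_pos: [688.4, -127.8, 123.3]
orientation: [-1.272, -1.11, 1.107]
ft_force: [0.0, 0.2, -0.3]
width: 34.0
```

```bash
python3 -c "
from h import *
o=st();print(theta(o));plan(o,[686.8,-127.6,120],82.2)
"
```

```text
{'t': np.float64(11.8), 'qpos': array([-2.010e-01,  6.410e-01,  1.511e+00,  1.000e-03,  9.870e-01,
       -1.636e+00]), 'ee_pos': array([ 688.372, -127.84 ,  123.258]), 'orientation': array([-1.272, -1.11 ,  1.107]), 'ft_force': array([ 0.047,  0.204, -0.32 ]), 'moment': array([ 0.023, -0.168, -0.035]), 'width': np.float64(33.993)}
(np.float64(82.20227554741737), array([ 2.4e-03,  6.0e-04, -1.0e+00]))
dp [-0.02   0.003 -0.041] turn [-0.0002  0.0008 -0.    ]
```

Emit:
jog_arm:
  steps:
    - {"dp":[-0.02,0.003,-0.035],"turn":[0,0.001,0],"claw":0.25}
    - {"dp":[-0.02,0.003,-0.035],"turn":[0,0.001,0],"claw":0.2}
    - {"dp":[-0.02,0.003,-0.035],"turn":[0,0.001,0],"claw":0.15}
    - {"dp":[-0.02,0.003,-0.035],"turn":[0,0.001,0],"claw":0.1}
    - {"dp":[-0.02,0.003,-0.035],"turn":[0,0.001,0],"claw":0}
    - {"dp":[-0.02,0.003,-0.035],"turn":[0,0.001,0],"claw":0}
    - {"dp":[-0.02,0.003,-0.035],"turn":[0,0.001,0],"claw":0}
    - {"dp":[-0.02,0.003,-0.035],"turn":[0,0.001,0],"claw":0}

```text
t: 12.47
ee_pos: [686.9, -127.8, 120.9]
orientation: [-1.27, -1.108, 1.108]
ft_force: [-1.0, -0.1, 4.7]
width: 13.5
```

```bash
python3 -c "
from h import *
o=st();print(theta(o))
"
```

```text
{'t': np.float64(12.467), 'qpos': array([-0.201,  0.643,  1.514,  0.   ,  0.986, -1.636]), 'ee_pos': array([ 686.932, -127.764,  120.89 ]), 'orientation': array([-1.27 , -1.108,  1.108]), 'ft_force': array([-1.007, -0.084,  4.721]), 'moment': array([-0.06 ,  0.119, -0.124]), 'width': np.float64(13.468)}
(np.float64(82.19372935224634), array([-3.e-04,  4.e-04, -1.e+00]))
```

Emit:
jog_arm:
  steps:
    - {"dp":[-0.012,0.0016,0],"turn":[0,0,-0.032],"claw":0}
    - {"dp":[-0.025,0.0033,0],"turn":[0,0,-0.064],"claw":0}
    - {"dp":[-0.037,0.005,0],"turn":[0,0,-0.096],"claw":0}
    - {"dp":[-0.05,0.0066,0],"turn":[0,0,-0.128],"claw":0}
    - {"dp":[-0.05,0.0066,0],"turn":[0,0,-0.128],"claw":0}

```text
t: 12.88
ee_pos: [682.9, -127.2, 120.9]
orientation: [-1.417, -0.802, 0.801]
ft_force: [0.2, -0.9, 2.2]
width: 13.7
```

```bash
python3 -c "
from h import *
o=st();print(theta(o), sh(o['ee_pos']))
w=ctrl.get_image('wrist'); save(w,'w12.png')
"
```

```text
{'t': np.float64(12.883), 'qpos': array([-2.020e-01,  6.370e-01,  1.524e+00,  1.000e-03,  9.800e-01,
       -1.231e+00]), 'ee_pos': array([ 682.86 , -127.204,  120.857]), 'orientation': array([-1.417, -0.802,  0.801]), 'ft_force': array([ 0.167, -0.887,  2.244]), 'moment': array([-0.099, -0.031, -0.197]), 'width': np.float64(13.725)}
(np.float64(58.96127205436573), array([-1.e-04,  5.e-04, -1.e+00])) [[-81.13113663   0.62093169  55.85662026]]
```

View pics/w12.png

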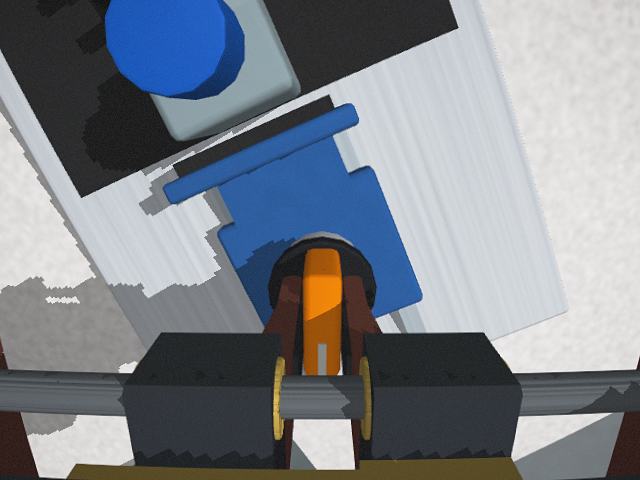

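Emit:
jog_arm:
  steps:
    - {"dp":[-0.012,0.0016,0],"turn":[0,0,-0.032],"claw":0}
    - {"dp":[-0.025,0.0033,0],"turn":[0,0,-0.064],"claw":0}
    - {"dp":[-0.037,0.005,0],"turn":[0,0,-0.096],"claw":0}
    - {"dp":[-0.05,0.0066,0],"turn":[0,0,-0.128],"claw":0}
    - {"dp":[-0.062,0.0082,0],"turn":[0,0,-0.16],"claw":0}
    - {"dp":[-0.075,0.01,0],"turn":[0,0,-0.192],"claw":0}
    - {"dp":[-0.075,0.01,0],"turn":[0,0,-0.192],"claw":0}

```text
t: 13.52
ee_pos: [676.9, -126.4, 120.9]
orientation: [-1.544, -0.338, 0.337]
ft_force: [0.0, -0.1, 1.7]
width: 13.8
```

Emit:
jog_arm:
  steps:
    - {"dp":[-0.012,0.0016,0],"turn":[0,0,-0.032],"claw":0}
    - {"dp":[-0.025,0.0033,0],"turn":[0,0,-0.064],"claw":0}
    - {"dp":[-0.037,0.005,0],"turn":[0,0,-0.096],"claw":0}
    - {"dp":[-0.05,0.0066,0],"turn":[0,0,-0.128],"claw":0}
    - {"dp":[-0.05,0.0066,0],"turn":[0,0,-0.128],"claw":0}

```text
t: 13.93
ee_pos: [672.9, -125.9, 120.9]
orientation: [-1.57, -0.024, 0.023]
ft_force: [-0.3, 0.1, 1.4]
width: 13.7
```

```bash
python3 -c "
from h import *
o=st();print(theta(o), sh(o['ee_pos']))
w=ctrl.get_image('wrist'); save(w,'w13.png')
w=ctrl.get_image('scene'); save(w,'s13.png')
"
```

```text
{'t': np.float64(13.933), 'qpos': array([-2.02e-01,  6.24e-01,  1.55e+00,  1.00e-03,  9.67e-01, -2.33e-01]), 'ee_pos': array([ 672.949, -125.864,  120.885]), 'orientation': array([-1.57 , -0.024,  0.023]), 'ft_force': array([-0.26 ,  0.093,  1.383]), 'moment': array([-0.115, -0.083, -0.229]), 'width': np.float64(13.651)}
(np.float64(1.711322801922036), array([ 6.e-04,  3.e-04, -1.e+00])) [[-71.13028759   0.5860014   55.88521774]]
```

View pics/w13.png

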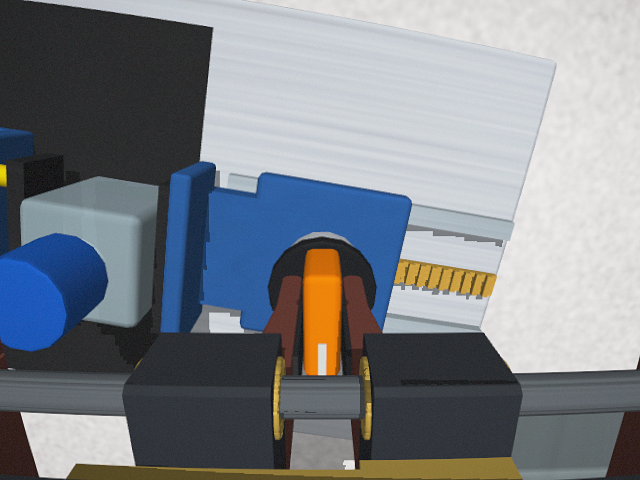

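View pics/s13.png

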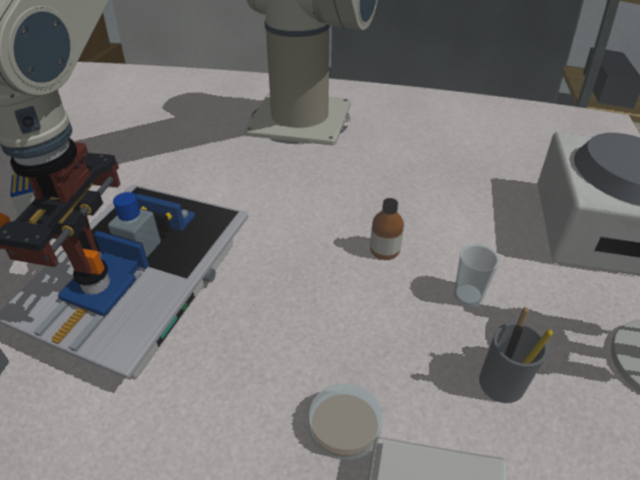

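Emit:
jog_arm:
  steps:
    - {"dp":[-0.012,0.0016,0],"turn":[0,0,-0.032],"claw":0}
    - {"dp":[-0.025,0.0033,0],"turn":[0,0,-0.064],"claw":0}
    - {"dp":[-0.025,0.0033,0],"turn":[0,0,-0.064],"claw":0}
    - {"dp":[-0.025,0.0033,0],"turn":[0,0,-0.064],"claw":0}

```text
t: 14.37
ee_pos: [671.1, -125.6, 120.9]
orientation: [-1.567, 0.126, -0.127]
ft_force: [-1.2, -0.4, 2.0]
width: 13.9
```

```bash
python3 -c "
from h import *
o=st();print(theta(o), sh(o['ee_pos']))
"
```

```text
{'t': np.float64(14.367), 'qpos': array([-2.030e-01,  6.210e-01,  1.555e+00,  1.000e-03,  9.650e-01,
       -4.200e-02]), 'ee_pos': array([ 671.067, -125.578,  120.892]), 'orientation': array([-1.567,  0.126, -0.127]), 'ft_force': array([-1.211, -0.371,  1.959]), 'moment': array([-0.089, -0.021, -0.24 ]), 'width': np.float64(13.929)}
(np.float64(-9.237134698211076), array([ 6.e-04,  5.e-04, -1.e+00])) [[-69.22757334   0.54718056  55.8917683 ]]
```

Emit:
jog_arm:
  steps:
    - {"dp":[-0.012,0.0016,0],"turn":[0,0,-0.032],"claw":0}
    - {"dp":[-0.025,0.0033,0],"turn":[0,0,-0.064],"claw":0}
    - {"dp":[-0.025,0.0033,0],"turn":[0,0,-0.064],"claw":0}
    - {"dp":[-0.025,0.0033,0],"turn":[0,0,-0.064],"claw":0}

```text
t: 14.7
ee_pos: [669.1, -125.3, 120.9]
orientation: [-1.552, 0.279, -0.28]
ft_force: [-0.4, -1.0, 2.4]
width: 13.8
```

```bash
python3 -c "
from h import *
o=st();print(theta(o), sh(o['ee_pos']))
w=ctrl.get_image('wrist'); save(w,'w14.png')
"
```

```text
{'t': np.float64(14.7), 'qpos': array([-2.03e-01,  6.19e-01,  1.56e+00,  1.00e-03,  9.62e-01,  1.53e-01]), 'ee_pos': array([ 669.104, -125.334,  120.872]), 'orientation': array([-1.552,  0.279, -0.28 ]), 'ft_force': array([-0.389, -0.981,  2.397]), 'moment': array([-0.07 ,  0.01 , -0.145]), 'width': np.float64(13.837)}
(np.float64(-20.430171997963622), array([ 7.e-04,  5.e-04, -1.e+00])) [[-67.24886      0.56179898  55.87239557]]
```

View pics/w14.png

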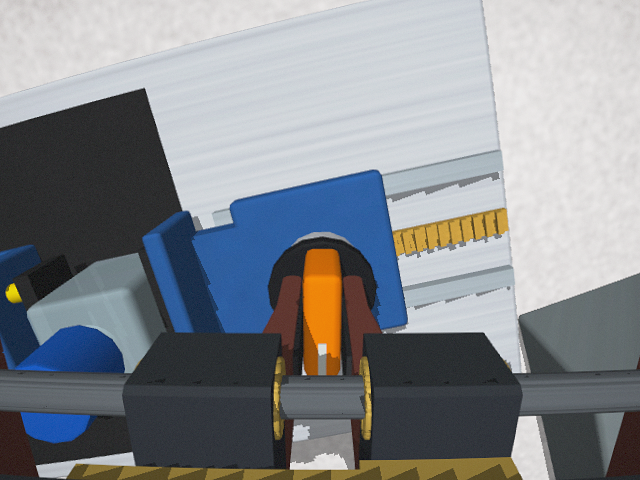

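```bash
cat > gap.py <<'E'
from h import *
def gap():
  o=ctrl.get_obs(); w=ctrl.get_image('wrist'); 
  uv=[(u,v) for v in range(0,335,1) for u in range(0,330,1)]
  uv=np.array(uv); S=sh(atdepth(w,uv,o)); col=w['img'][uv[:,1],uv[:,0]].astype(int); dark=(col.max(1)<70); blue=(col[:,2]>1.6*col[:,0])&(col[:,2]>50)
  yel=(col[:,0]>120)&(col[:,2]<90)&(col[:,1]>90)
  b=(S[:,2]>30)&(S[:,2]<60)&~dark&~blue&~yel&(S[:,0]>-5)&(S[:,0]<70)&(abs(S[:,1])<30)
  p=(S[:,2]>36)&(S[:,2]<47)&dark&(S[:,0]>40)&(S[:,0]<90)&(abs(S[:,1])<40)
  f=(S[:,2]>36)&(S[:,2]<60)&blue&(S[:,0]>60)&(S[:,0]<120)
  s=(S[:,2]>36)&(S[:,2]<60)&blue&(S[:,0]<20)&(S[:,0]>-40)
  for n,m in(("bottle",b),("pad",p),("bracket",f),("slide plate",s)):
    if m.sum()>5: print(n,m.sum(),np.percentile(S[m,0],[1,5,50,95,99]).round(1),'y',np.percentile(S[m,1],[2,98]).round(1),'z',np.percentile(S[m,2],[2,98]).round(1))
E
python3 -c "
from gap import *
gap()"
```

```text
bottle 3254 [ 6.5  6.8 16.2 49.6 52.8] y [-25.6   0.1] z [31.7 59.8]
pad 1108 [60.7 61.3 65.4 86.3 86.7] y [-35.5  -9. ] z [36.2 44.8]
bracket 437 [70.4 84.9 85.9 86.7 87.1] y [-26.5  -6.9] z [36.1 45.2]
slide plate 3318 [-8.6 -8.4 -6.6 -0.4  0.7] y [-41.9   6.1] z [36.8 50.6]
```

Emit:
jog_arm:
  steps:
    - {"dp":[-0.006,0.0008,0],"turn":[0,0,-0.016],"claw":0}
    - {"dp":[-0.0125,0.0016,0],"turn":[0,0,-0.032],"claw":0}

```text
t: 14.97
ee_pos: [668.2, -125.2, 120.9]
orientation: [-1.541, 0.357, -0.358]
ft_force: [-0.0, -0.4, 1.9]
width: 13.6
```

```bash
python3 -c "
from h import *
o=st();print(theta(o), sh(o['ee_pos']))
"
```

```text
{'t': np.float64(14.967), 'qpos': array([-2.030e-01,  6.180e-01,  1.562e+00,  1.000e-03,  9.610e-01,
        2.530e-01]), 'ee_pos': array([ 668.2  , -125.194,  120.871]), 'orientation': array([-1.541,  0.357, -0.358]), 'ft_force': array([-0.005, -0.408,  1.889]), 'moment': array([-0.049, -0.007,  0.202]), 'width': np.float64(13.621)}
(np.float64(-26.146665931572524), array([ 8.e-04,  3.e-04, -1.e+00])) [[-66.33488389   0.54061464  55.87062733]]
```

Emit:
jog_arm:
  steps:
    - {"dp":[-0.006,0.0008,0],"turn":[0,0,-0.016],"claw":0}
    - {"dp":[-0.0125,0.0016,0],"turn":[0,0,-0.032],"claw":0}

```text
t: 15.13
ee_pos: [667.2, -125.1, 120.9]
orientation: [-1.526, 0.434, -0.435]
ft_force: [-0.3, -0.4, 1.8]
width: 13.5
```

```bash
python3 -c "
from h import *
o=st();print(theta(o), sh(o['ee_pos']))
"
```

```text
{'t': np.float64(15.133), 'qpos': array([-0.203,  0.616,  1.565,  0.   ,  0.96 ,  0.352]), 'ee_pos': array([ 667.221, -125.055,  120.877]), 'orientation': array([-1.526,  0.434, -0.435]), 'ft_force': array([-0.274, -0.421,  1.846]), 'moment': array([-0.048,  0.082,  0.27 ]), 'width': np.float64(13.504)}
(np.float64(-31.798414651070797), array([ 7.e-04,  1.e-04, -1.e+00])) [[-65.34620459   0.53107459  55.87738481]]
```

Emit:
jog_arm:
  steps:
    - {"dp":[-0.006,0.0008,0],"turn":[0,0,-0.016],"claw":0}
    - {"dp":[-0.0125,0.0016,0],"turn":[0,0,-0.032],"claw":0}

```text
t: 15.3
ee_pos: [666.2, -124.9, 120.9]
orientation: [-1.509, 0.511, -0.512]
ft_force: [0.1, 0.1, 2.7]
width: 14.0
```

```bash
cat > r.py <<'E'
from h import *
o=ctrl.get_obs();th=theta(o)[0];print(o['t'].round(2),'rad',np.radians(82.19-th).round(3),'Mz',o['moment'][2].round(3),'F',o['ft_force'].round(2),sh(o['ee_pos']).round(2))
E
python3 r.py
```

```text
Traceback (most recent call last):
  File "r.py", line 2, in <module>
    o=ctrl.get_obs();th=theta(o)[0];print(o['t'].round(2),'rad',np.radians(82.19-th).round(3),'Mz',o['moment'][2].round(3),'F',o['ft_force'].round(2),sh(o['ee_pos']).round(2))
                                          ^^^^^^^^^^^^
AttributeError: 'float' object has no attribute 'round'
```

Emit:
jog_arm:
  steps:
    - {"dp":[-0.006,0.0008,0],"turn":[0,0,-0.016],"claw":0}
    - {"dp":[-0.0125,0.0016,0],"turn":[0,0,-0.032],"claw":0}

```text
t: 15.47
ee_pos: [665.3, -124.8, 120.9]
orientation: [-1.49, 0.588, -0.589]
ft_force: [-0.9, -0.6, 1.7]
width: 13.8
```

```bash
python3 r.py
```

```text
Traceback (most recent call last):
  File "r.py", line 2, in <module>
    o=ctrl.get_obs();th=theta(o)[0];print(o['t'].round(2),'rad',np.radians(82.19-th).round(3),'Mz',o['moment'][2].round(3),'F',o['ft_force'].round(2),sh(o['ee_pos']).round(2))
                                          ^^^^^^^^^^^^
AttributeError: 'float' object has no attribute 'round'
```

Emit:
jog_arm:
  steps:
    - {"dp":[-0.006,0.0008,0],"turn":[0,0,-0.016],"claw":0}
    - {"dp":[-0.0125,0.0016,0],"turn":[0,0,-0.032],"claw":0}

```text
t: 15.63
ee_pos: [664.3, -124.6, 120.9]
orientation: [-1.467, 0.664, -0.665]
ft_force: [-0.4, -0.1, 1.5]
width: 14.6
```

```bash
python3 r.py;  python3 -c "
from gap import *
gap()
save(ctrl.get_image('wrist'),'w15.png')"
```

```text
slide plate 1121 [-4.1 -3.8 -2.9  3.4  4.8] y [-42.  -21.6] z [36.3 50.4]Traceback (most recent call last):
  File "r.py", line 2, in <module>
    o=ctrl.get_obs();th=theta(o)[0];print(o['t'].round(2),'rad',np.radians(82.19-th).round(3),'Mz',o['moment'][2].round(3),'F',o['ft_force'].round(2),sh(o['ee_pos']).round(2))
                                          ^^^^^^^^^^^^
AttributeError: 'float' object has no attribute 'round'
```

View pics/w15.png

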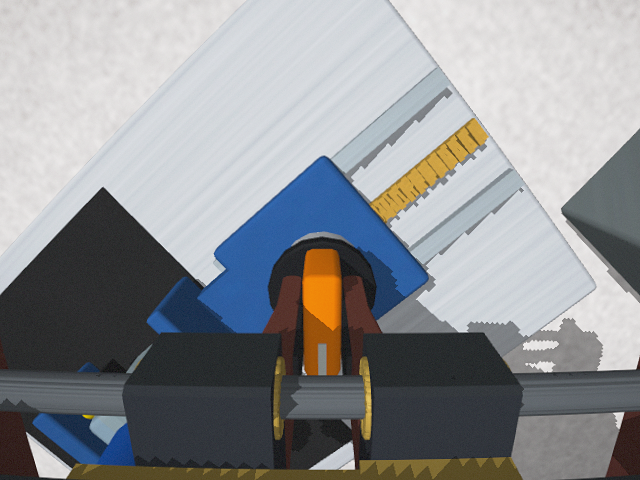

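```bash
sed -i "s/o\['t'\].round(2)/round(float(o['t']),2)/; s/o\['moment'\]\[2\].round(3)/round(float(o['moment'][2]),3)/" r.py; python3 r.py; python3 -c "
from h import *
w=ctrl.get_image('scene'); cv2.imwrite('pics/s15.png',cv2.resize(w['img'][160:320,40:240],None,fx=4,fy=3.75,interpolation=cv2.INTER_CUBIC)[:,:,::-1])
w=ctrl.get_image('top'); cv2.imwrite('pics/t15.png',cv2.resize(w['img'][160:320,380:540],None,fx=3.7,fy=3.7,interpolation=cv2.INTER_CUBIC)[:,:,::-1])"
```

```text
15.73 rad 2.285 Mz -0.165 F [-1.26  0.22  1.99] [[-62.31   0.54  55.88]]
```

View pics/s15.png

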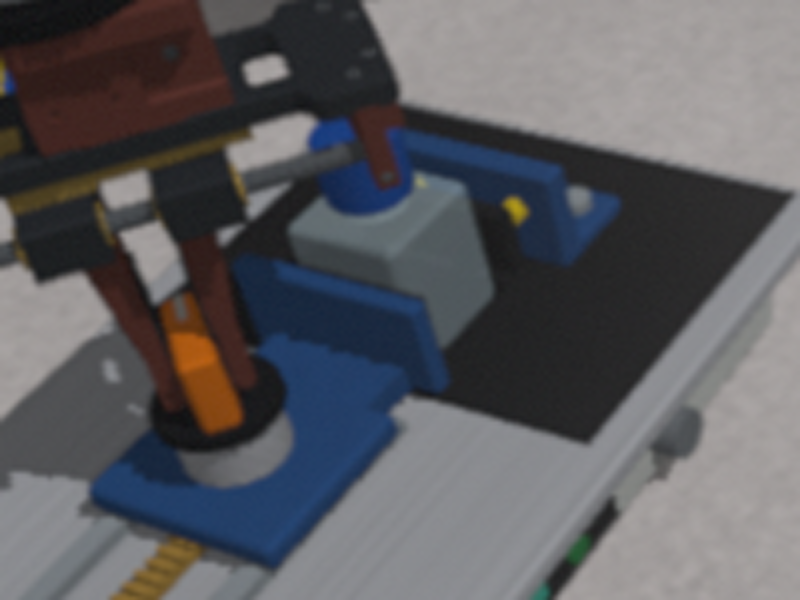

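View pics/t15.png

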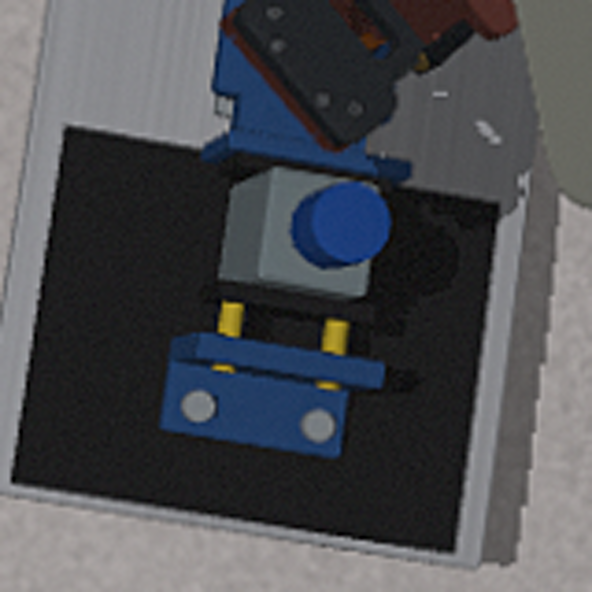

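Emit:
jog_arm:
  steps:
    - {"dp":[-0.006,0.0008,0],"turn":[0,0,-0.016],"claw":0}
    - {"dp":[-0.0125,0.0016,0],"turn":[0,0,-0.032],"claw":0}

```text
t: 16.0
ee_pos: [663.3, -124.5, 120.9]
orientation: [-1.441, 0.74, -0.741]
ft_force: [0.5, 0.0, 2.2]
width: 13.9
```

```bash
python3 r.py
```

```text
16.0 rad 2.384 Mz 0.285 F [0.46 0.05 2.19] [[-61.41   0.52  55.89]]
```

Emit:
jog_arm:
  steps:
    - {"dp":[-0.006,0.0008,0],"turn":[0,0,-0.016],"claw":0}
    - {"dp":[-0.0125,0.0016,0],"turn":[0,0,-0.032],"claw":0}

```text
t: 16.17
ee_pos: [662.3, -124.4, 120.9]
orientation: [-1.412, 0.816, -0.817]
ft_force: [-0.4, -0.1, 2.1]
width: 14.0
```

```bash
python3 r.py; python3 -c "
from h import *
import pickle
w=ctrl.get_image('top'); pickle.dump(w,open('t16.pkl','wb'));
_,D=pickle.load(open('d0.pkl','rb'))
A=[]
for d in (D['top'],w):
  A.append(cv2.resize(d['img'][225:285,410:490],None,fx=5,fy=5,interpolation=cv2.INTER_CUBIC))
cv2.imwrite('pics/t16.png',np.hstack(A)[:,:,::-1])
w=ctrl.get_image('scene'); cv2.imwrite('pics/s16.png',cv2.resize(w['img'][160:320,40:240],None,fx=4,fy=3.75,interpolation=cv2.INTER_CUBIC)[:,:,::-1])
"; python3 r.py
```

```text
16.17 rad 2.483 Mz 0.283 F [-0.43 -0.06  2.14] [[-60.41   0.49  55.87]]
16.27 rad 2.482 Mz -0.09 F [-0.47  0.53  1.75] [[-60.35   0.5   55.88]]
```

View pics/t16.png

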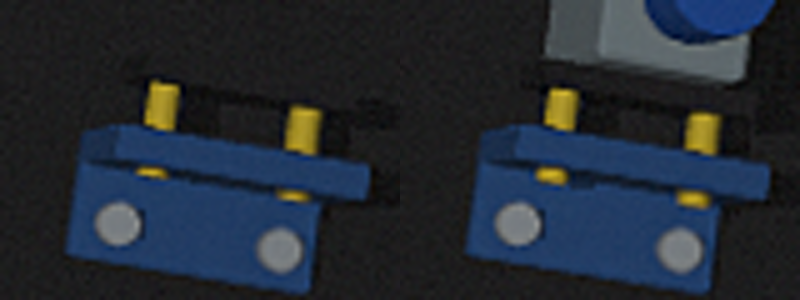

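Emit:
jog_arm:
  steps:
    - {"dp":[-0.006,0.0008,0],"turn":[0,0,-0.016],"claw":0}

```text
t: 16.35
ee_pos: [661.9, -124.3, 120.9]
orientation: [-1.398, 0.851, -0.852]
ft_force: [-0.2, 0.3, 1.1]
width: 14.1
```

```bash
python3 r.py
```

```text
16.35 rad 2.529 Mz 0.347 F [-0.15  0.32  1.12] [[-59.96   0.51  55.88]]
```

Emit:
jog_arm:
  steps:
    - {"dp":[-0.006,0.0008,0],"turn":[0,0,-0.016],"claw":0}

```text
t: 16.43
ee_pos: [661.4, -124.2, 120.9]
orientation: [-1.382, 0.888, -0.889]
ft_force: [-1.1, -0.4, 1.6]
width: 13.9
```

```bash
python3 r.py
```

```text
16.43 rad 2.577 Mz 0.245 F [-1.06 -0.36  1.61] [[-59.47   0.49  55.85]]
```

Emit:
jog_arm:
  steps:
    - {"dp":[-0.006,0.0008,0],"turn":[0,0,-0.016],"claw":0}

```text
t: 16.52
ee_pos: [660.9, -124.2, 120.8]
orientation: [-1.366, 0.925, -0.926]
ft_force: [-1.2, -0.2, 2.8]
width: 13.6
```

```bash
python3 r.py
cat > rods.py <<'E'
from h import *
import pickle
_,D=pickle.load(open('d0.pkl','rb'))
w=ctrl.get_image('top'); pickle.dump(w,open('tl.pkl','wb'))
# yellow-ness profile along the rods, front (far from bracket) half-height edge, sub-pixel
def edges(d):
  im=d['img'].astype(float); y=np.clip(np.minimum(im[:,:,0],im[:,:,1])-im[:,:,2],0,None)
  out=[]
  for c in(442.,470.):
    c0=int(c); p=y[236:275,c0-5:c0+6].sum(1)   # profile over rows
    out.append((p[:15].sum(),p[15:].sum(),p.max()))
    q=p[:20]; h=p[:20].max()/2; i=np.argmax(q>h); out.append(236+i-1+(h-q[i-1])/(q[i]-q[i-1]))
  return np.round(np.hstack(out),2)
print(edges(D['top']));
import os
if os.path.exists('t16.pkl'): print(edges(pickle.load(open('t16.pkl','rb'))))
print(edges(w))
A=[cv2.resize(d['img'][225:285,410:490],None,fx=5,fy=5,interpolation=cv2.INTER_CUBIC) for d in (D['top'],w)]
cv2.imwrite('pics/rods_%d.png'%int(ctrl.get_obs()['t']*100),np.hstack(A)[:,:,::-1])
E
python3 rods.py
```

```text
16.52 rad 2.626 Mz 0.287 F [-1.22 -0.16  2.81] [[-59.     0.49  55.85]]
[5385.    860.    637.    241.35 2728.   3492.    632.    246.2 ]
[4734.   1587.    634.    242.46 2085.   4240.    643.    247.29]
[4188.   2094.    637.    243.42 1551.   4731.    665.    248.19]
```

Emit:
jog_arm:
  steps:
    - {"dp":[0,0,0],"turn":[0,0,0],"claw":0}
    - {"dp":[0,0,0],"turn":[0,0,0],"claw":0.2}
    - {"dp":[0,0,0],"turn":[0,0,0],"claw":0.3}
    - {"dp":[0,0,0],"turn":[0,0,0],"claw":0.5}
    - {"dp":[0,0,0],"turn":[0,0,0],"claw":0.5}
    - {"dp":[0,0,0],"turn":[0,0,0],"claw":0.5}

```text
t: 17.07
ee_pos: [660.8, -124.2, 120.7]
orientation: [-1.365, 0.927, -0.927]
ft_force: [-0.5, 0.8, 1.6]
width: 40.5
```

```bash
python3 r.py; python3 rods.py; python3 -c "
from h import *
st()"
```

```text
17.07 rad 2.628 Mz -0.017 F [-0.52  0.82  1.57] [[-58.89   0.47  55.71]]
[5385.    860.    637.    241.35 2728.   3492.    632.    246.2 ]
[4734.   1587.    634.    242.46 2085.   4240.    643.    247.29]
[4181.   2105.    633.    243.42 1526.   4754.    655.    248.21]
{'t': np.float64(17.117), 'qpos': array([-2.03e-01,  6.09e-01,  1.58e+00, -1.00e-03,  9.53e-01,  9.91e-01]), 'ee_pos': array([ 660.866, -124.174,  120.77 ]), 'orientation': array([-1.365,  0.927, -0.928]), 'ft_force': array([0.181, 0.255, 0.628]), 'moment': array([-0.037, -0.019, -0.049]), 'width': np.float64(42.904)}
```

Knob holds and the pad compression is unchanged. Lift clear and look.

Emit:
jog_arm:
  steps:
    - {"dp":[0,0,0.2],"turn":[0,0,0],"claw":0.6}
    - {"dp":[0,0,0.5],"turn":[0,0,0],"claw":0.6}
    - {"dp":[0,0,0.9],"turn":[0,0,0],"claw":0.6}
    - {"dp":[0,0,1],"turn":[0,0,0],"claw":0.6}
    - {"dp":[0,0,1],"turn":[0,0,0],"claw":0.6}

```text
t: 17.53
ee_pos: [662.7, -124.6, 203.9]
orientation: [-1.363, 0.922, -0.932]
ft_force: [0.6, -0.9, 0.2]
width: 53.1
```

Emit:
jog_arm:
  steps:
    - {"dp":[0.3,0,0.4],"turn":[0,0,0.04],"claw":0.6}
    - {"dp":[0.6,0,0.6],"turn":[0,0,0.08],"claw":0.6}
    - {"dp":[0.6,0,0.6],"turn":[0,0,0.12],"claw":0.6}
    - {"dp":[0.6,0,0.6],"turn":[0,0,0.16],"claw":0.6}
    - {"dp":[0.6,0,0.6],"turn":[0,0,0.2],"claw":0.6}
    - {"dp":[0.6,0,0.6],"turn":[0,0,0.25],"claw":0.6}
    - {"dp":[0.6,0,0.6],"turn":[0,0,0.3],"claw":0.6}
    - {"dp":[0.6,0,0.6],"turn":[0,0,0.35],"claw":0.6}
    - {"dp":[0.6,0,0.6],"turn":[0,0,0.4],"claw":0.6}

```text
t: 18.28
ee_pos: [709.9, -124.4, 249.5]
orientation: [-1.565, 0.048, -0.05]
ft_force: [0.1, -0.6, 0.9]
width: 52.4
```

```bash
python3 rods.py; python3 -c "
from h import *
st()
w=ctrl.get_image('top'); cv2.imwrite('pics/t18.png',cv2.resize(w['img'][90:320,365:545],None,fx=2.6,fy=2.6,interpolation=cv2.INTER_CUBIC)[:,:,::-1])
w=ctrl.get_image('scene'); save(w,'s18.png')
w=ctrl.get_image('wrist'); save(w,'w18.png')"
```

```text
[5385.    860.    637.    241.35 2728.   3492.    632.    246.2 ]
[4734.   1587.    634.    242.46 2085.   4240.    643.    247.29]
[4118.   2078.    628.    243.42 1498.   4679.    648.    248.22]
{'t': np.float64(18.333), 'qpos': array([-0.192,  0.541,  1.373,  0.005,  1.228, -0.139]), 'ee_pos': array([ 709.864, -124.405,  249.521]), 'orientation': array([-1.566,  0.042, -0.044]), 'ft_force': array([-1.177, -0.249, -0.403]), 'moment': array([ 0.019, -0.045,  0.046]), 'width': np.float64(52.662)}
```

View pics/t18.png

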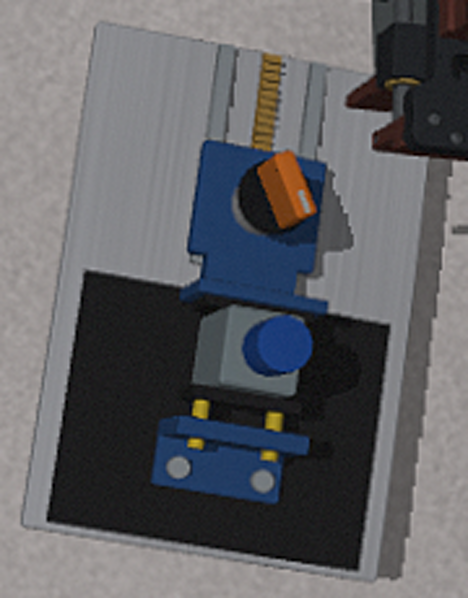

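View pics/s18.png

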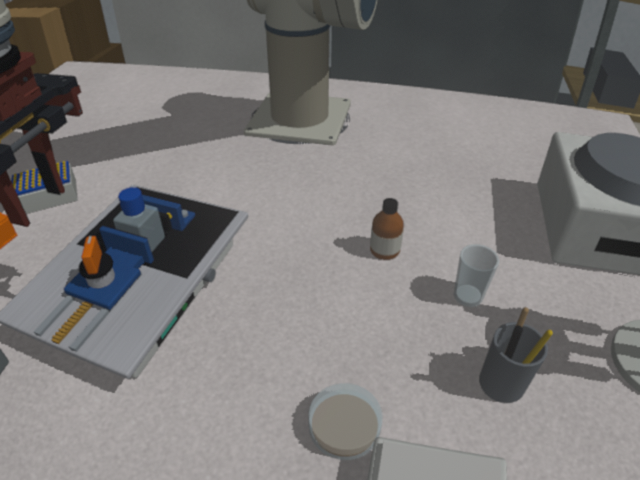

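View pics/w18.png

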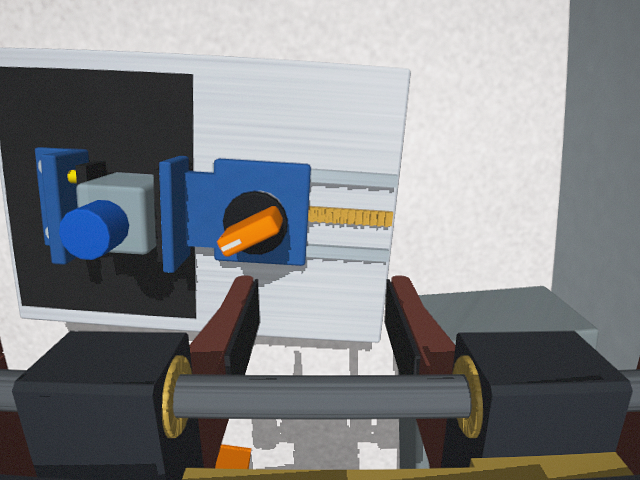

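```bash
python3 -c "
from h import *
w=ctrl.get_image('top')
a=np.array([602.5-.9914*66+.1305*20,-116+.1305*66+.9914*20,94]); b=a+10*np.array([SX[0],SX[1],0]); p=proj(w,[a,b]); print(p, 'px/10mm rows',p[1]-p[0])
print(ctrl.close_job())"
```

```text
[[445.90799242 239.46197296]
 [445.09982357 245.50588612]] px/10mm rows [-0.80816886  6.04391316]
the job is handed in; nothing more can be done
None
```

The square bottle stands upright on the platform between the jaws, clamped at an estimated 8 to 11 N, and the knob is released. I handed the job in at about 18 s of the 72 s allowed. It reports no verdict, so the pass conditions below are my own checks.

**What I did:** I lifted the bottle by its cap, turned it square to the jaws and set it down until the wrist force showed it carried by the platform. After letting go I wound the orange knob 2.63 rad in one grasp, opened the gripper and lifted the arm clear.

**Last checks:**
- **Pad compression:** the top camera shows the fixed pad's rods moved back 2.05 px, which is 3.4 mm or about 8.5 N. That is a little under the 10 N asked for, but inside the 6 to 15 N band. The figure did not change after I released the knob.
- **Bottle:** upright and square to the pads in the final pictures, and close to the jaws' centre line.
- **Arm:** about 100 mm above the knob, with the wrist force at noise level.
- **Other things on the bench:** none looks moved in the final scene picture.

**Where the readings disagreed:**
- **Knob torque:** readings while turning the clamped jaw scattered between 0.25 and 0.35 Nm (mean 0.29, roughly 9 N). The readings while it stood still flipped sign. I used torque only as a rough cross-check and relied on the pictures.
- **First contact with the fixed pad:** the wrist depth image put it at 2.24 to 2.28 rad, while the rods put it at about 2.29 to 2.31 rad.
- **Bottle friction:** sliding friction of 1 to 3 N could make the true jaw force slightly higher than the rods show.

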